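# Lock the tube rotator's shaft with its slanted pin

### The arm

A 7-joint arm with a two-finger parallel gripper is mounted at the origin on the work surface. World frame = base frame: x ahead of the robot, y to its left, z up, the work surface at z = 0. Lengths are in mm, angles in rad, forces in N, time in s.
With the tool pointing down it reaches from about 425 to 950 mm from the base axis. Payload 16.7 kg.
Tool frame: the origin (TCP) lies midway between the tips of the shut fingers; the grasp point (between the pads) lies 19 mm behind it; z points along the fingers, x is the direction in which the jaws open and shut, and the axes are right-handed (so a half turn about z gives the same grasp; the last joint's range is limited). The gripper opens to 94 mm and grips with 3 to 60 N. Pads are 16 mm wide; open, the fingers measure 119 mm over their backs; the gripper's body (75 mm by 177 mm) begins 78 mm behind the grasp point.
Start: joints at [-1.339, 0.426, 0.074, 1.606, -0.034, 1.111, -0.067], TCP at [251.499, 626.355, 172.667] pointing down, gripper open.
Joint ranges: [-2.85, 2.85], [-0.5, 2.14], [-1.23, 1.37], [0.21, 2.46], [-1.02, 4.16], [0.16, 2.05], [-2.73, 2.73]. Speed limits (rad/s): [1.89, 1.89, 2.39, 2.39, 3.01, 3.01, 3.01].

### API

Orientations are given as a 3x3 rotation matrix whose columns are the frame's x, y, z axes.
In Python, from station import monitor, viewer, job, spotter gives the robot as it stands.
- The arm moves only by the tool servo_tool, never from a script. Its argument "deltas" is a list of rows, each a list of 6 numbers: the shift along the world's x, y, z in m, then the turn, a rotation vector about the world's x, y, z in rad. In form: [[x, y, z, ax, ay, az], ...]. A call has 1 to 5 rows; each row shifts and turns the commanded pose from where the row before left it; what a row does not reach is not made up. A row lasts 1/10 s, in which the tool goes at most 50 mm and 8.59 degrees, less where a joint would pass 70% of its speed; a pose out of reach is approached as far as the arm can. A call is refused whole if a number of a shift passes 0.05 or a number of a turn 0.15, either way. A call with a gripper value outside its range is refused whole. "claw" is the closure in counts, from 0 (fully open) to 255 (shut), set as the call begins (left out, the last holds). The fingers move at their own pace and stop on an object; "force" is the grip in N (left out, the last holds). Time passes only in rows, so rows that do not move let the fingers close. It gives the time, the measured TCP pose, the force and the opening at its end, in the units of the state.
- monitor.state(): the state, without advancing time (a new reading comes with each control period).
- viewer.grab_frame(name): name is "side" or "top" or "wrist"; returns a dict with "pixels" (400x640x3 uint8, blue, green, red), "mtx" (3x3 intrinsics, pixels), "view" (4x4, takes a point from world to camera coordinates). Camera axes: x right, y up, looking along -z (the intrinsics and any distortion apply to the point x, -y, -z); pixel columns grow to the right and rows downward; lengths in mm; the calibration is good to about 2 mm. The wrist camera is an equidistant fisheye: a pixel r from the principal point sees the ray r / f radians off the axis. A picture is of the moment at which its call begins. There is no depth.
- job.job_done(): hands the job in, once; it reports no verdict.
Trained networks look in a picture, given as the dict that the camera call returned (one of the last four; its "shot" number tells which), for a name from the list of things; names that differ only in an ending like _2 or _b are one class to them, and where a whole thing is asked for, a point or a joint stands for the part that bears it (a point fixed in the world has none). Each returns a list of dicts, best first, with "conf" (0 to 1); they miss things now and then, are a little off and sometimes report something else, mostly with a low value. They report only what shows in the picture. A call takes as long as a camera call. They do not tell look-alikes from the thing itself.
- spotter.outline_of(picture, query): "region" (400x640 bool, what is visible of it).
- spotter.mark_of(picture, query): "point" ([x, y, z] in mm, in the coordinates of the camera as it stood for that picture, good to about 4 mm: a listed point, or the origin of a listed thing).
The state is a dict: "time": time; "q": joint angles; "dq": joint speeds; "joint_efforts": joint torques, N m; "ee_pos": TCP position; "ee_rot": TCP orientation; "contact_force": force on the tool from outside, world axes, zero at the start; "ft_torque": the same for the moment, N m; "finger_gap": opening from 0.0 (shut) to 1.0 (fully open).
Only numpy, scipy, OpenCV 4.12 (cv2) and the standard library are available. Lean on these libraries where they do the work, as an engineer would, in place of code of your own. Each camera call takes 0.05 s, during which the arm holds its last target.

### The job

Lock the tube rotator for service. Stand the long, square-headed lock pin in the slanted guide on the bearing, swing the crank until the pin drops through the shaft's hidden cross-hole, and then push the pin fully home so that its head sits on the guide. Let go of everything and leave the short ball-headed pin and the glassware, bottles and markers as they are.

Things in the scene. Friction and masses are not known exactly. Their poses are not given: they have to be found in the camera images.
- pin_head (a point): Centre of the lock pin's black block head (26 mm square, 30 mm tall, sides along its x and y), where to grasp it; its z axis runs from tip to head. Below it a steel shank, 12 mm across, 101 mm long. About 100 g. The longer of two pins, it stands upright in one hole of the holder, its sides along the holder's,, head centre 126 mm above the table, and must be lifted 40 mm to come out.
- pin_tip (a point): Centre of the flat end of the lock pin's shank, 116 mm below the head's centre. The tip tapers from 12 to 8 mm over the last 5 mm.
- spare: Short spare pin with a 28 mm ball head, standing in the holder's other hole, ball centre 81 mm above the table; not needed, leave it standing there. Origin at its tip.
- holder: Fixed grey block, 130 mm (its x) by 50 mm (its y), 50 mm tall; origin under its centre. Its two pin holes, 13.5 mm wide and 40 mm deep, lie 35 mm either side of its centre along its x. Which pin stands where changes.
- rotator: The tube rotator, fixed: base plate 160 x 300 mm, motor housing 212 mm tall, tube disc 164 mm across, bearing with slanted guide, and the crank at its -y end. Shaft level along its y, 115 mm up. Origin on the table under the point where shaft and bore cross. Motor and disc lie 44 to 240 mm to +y of it.
- guide_mouth (a point): Centre of the mouth of the slanted guide: a 34 mm square aluminium neck with a 13.5 mm bore and a short funnel (22 mm inside) on top, 174 mm above the table. Its z axis points out of the bore, 25 degrees from vertical, leaning to the robot (rotator's -x); y runs along the shaft from crank to motor. The shaft blocks the bore 47 mm down. A pin let go 35 mm or more down slides on by itself to stand on the shaft, head centre 69 mm out.
- shaft_centre (a point): Where bore and shaft axes cross, 65 mm down the bore; axes as guide_mouth. The 36 mm shaft's cross-hole is hidden, at an unknown angle to the crank. Once within about 0.15 rad of the bore, a pin standing on the shaft drops till its tip is 87 to 92 mm down and blocks the crank: do not force it on. The last 9 to 14 mm are tight: push with about 10 N till the head (30 mm tall) sits on the mouth.
- crank_grip (a point): Middle of the crank's black round handle, 16 mm thick, 50 mm long, level and parallel to the shaft; it spins freely on its own axis. It circles the shaft axis at 75 mm radius, 111 mm from the bore axis towards guide_mouth's -y. Free on all sides but its inner end, where the crank arm is.
- crank (a joint): Crank angle in rad: 0 with the arm straight up, positive leaning away from the robot (rotator's +x). Turns from -1.2 to 1.2 and stays where left; friction about 2 N at the handle. Starts between -0.75 and -0.5, leaning to the robot; the cross-hole lines up somewhere between 0 and 0.85.
- bottle: Bystander: amber reagent bottle, 64 mm across, 150 mm tall; origin under its centre. Leave it alone.
- flask: Bystander: stoppered glass flask, 80 mm across, 172 mm tall; origin under its centre. Leave it alone.
- markers: Bystander: clear cup of marker pens, 80 mm across, about 130 mm tall; origin under its centre. Leave it alone.
- beaker: Bystander: empty glass beaker, 64 mm across, 75 mm tall; origin under its centre. Leave it alone.
- jar: Bystander: white jar, 60 mm across, 80 mm tall; origin under its centre. Leave it alone.
Not all that is in view belongs to the job. Leave any purple look-alike of the part that bears pin_head alone.

How it is judged (in metres and radians):
On the way, in this order (a step that is already met when the one before it is completed fails the run):
1. the lock pin stands in the slanted guide (its tip at least 20 mm down the bore) (z of pin_tip in the frame of guide_mouth below -0.02 m and x of pin_tip in the frame of guide_mouth between -0.0045 and 0.0045 m and y of pin_tip in the frame of guide_mouth between -0.0045 and 0.0045 m), for 0.2 s.
2. the pin has dropped through the shaft's cross-hole (its tip beyond the shaft's axis) (z of pin_tip in the frame of guide_mouth below -0.075 m and x of pin_tip in the frame of guide_mouth between -0.0045 and 0.0045 m and y of pin_tip in the frame of guide_mouth between -0.0045 and 0.0045 m), for 0.1 s.
At the end, for the whole second after the job is handed in: The lock pin is fully home: its head sits on the guide's mouth to within 3 mm (tip at least 98 mm down the bore, within 4.5 mm of its axis and 0.08 rad of its direction), at rest and released. Spare pin and bystanders stand where they stood (height (world z) of spare below 0.03 m and z of pin_tip in the frame of guide_mouth below -0.098 m and x of pin_tip in the frame of guide_mouth between -0.0045 and 0.0045 m and y of pin_tip in the frame of guide_mouth between -0.0045 and 0.0045 m and angle between the z axis of pin_head and the z axis of guide_mouth, either way round below 0.08 rad and distance between pin_head and guide_mouth below 0.021 m and linear speed of pin below 0.02 m/s); the robot touches nothing.
It fails at once if a bystander is pushed more than 30 mm or tipped over (distance of any of bottle, flask, markers, beaker, jar from where it was at the start of the episode above 0.03 m or angle between any of bottle, flask, markers, beaker, jar's own z axis and vertical above 0.5 rad).
It fails at once if the short spare pin is taken out of the holder (moved more than 25 mm) (distance of spare from where it was at the start of the episode above 0.025 m).
It also fails if it takes over 72 s, if anything falls off the work surface, if the arm or the gripper's body presses on something with over 40 N, if the wrist force passes 120 N, or if a joint passes its speed limit or range.

## Working session

There is one attempt and no reset: what is moved stays moved. The work goes in short steps, Python scripts to look and compute and a tool call to move; the robot and the scene stay as the last step left them, time stands still between calls to the robot, and variables do not carry over. Pictures are saved under pics/ and viewed, and the job is handed in when it is done.

Besides the shell and the picture viewer there is one more tool, called after "Call:" as name([rows], argument=value, ...), one row to a line, values as JSON. servo_tool: Moves the arm, as the interface text tells. Its arguments: {"type":"object","properties":{"deltas":{"type":"array"},"claw":{"type":"number"},"force":{"type":"number"}},"required":["deltas"]}

```bash
ls; mkdir -p pics; cat > h.py <<'E'
import numpy as np, cv2
from station import monitor, viewer, job, spotter
def grab(n,save=None):
    p=viewer.grab_frame(n)
    if save: cv2.imwrite('pics/%s.png'%save,p['pixels'])
    return p
def toworld(p,pt):
    V=np.array(p['view'],float); return V[:3,:3].T@(np.array(pt)-V[:3,3])
def mark(p,q,n=3):
    return [(round(float(d['conf']),2),np.round(toworld(p,d['point']),1).tolist()) for d in spotter.mark_of(p,q)[:n]]
E
python3 - <<'E'
from h import *
s=monitor.state(); print(s)
for c in ('side','top','wrist'):
    p=grab(c,c+'0'); print(c,p['mtx'],p['view'],[k for k in p])
    for q in ('pin_head','pin_tip','spare','holder','rotator','guide_mouth','shaft_centre','crank_grip','bottle','flask','markers','beaker','jar'):
        print(q,mark(p,q))
E
```

```text
pics
{'time': 0.0, 'q': array([-1.3385201 ,  0.42674412,  0.07384852,  1.6066089 , -0.03411804,
        1.11081972, -0.06708174]), 'dq': array([ 0.00010331, -0.00022543, -0.00140415, -0.00024245, -0.00066642,
        0.00092294,  0.00046499]), 'joint_efforts': array([ 6.26033379e-04, -9.35833812e+01,  3.66698049e+00, -4.54157817e+01,
       -4.88161063e-02,  2.07860529e-02,  1.29193136e-04]), 'ee_pos': array([251.32586126, 625.93423181, 171.96665948]), 'ee_rot': array([[ 3.72587067e-01,  9.27997147e-01, -4.15615236e-04],
       [ 9.27996304e-01, -3.72587290e-01, -1.25361018e-03],
       [-1.31819963e-03,  8.13895387e-05, -9.99999128e-01]]), 'contact_force': array([ 0.1612443 , -0.53793088,  0.25375801]), 'ft_torque': array([-0.02601682,  0.02393884,  0.02187732]), 'finger_gap': 1.001698668147269}
side [[373.01456684   0.         313.02556827]
 [  0.         373.01456684 192.66388523]
 [  0.           0.           1.        ]] [[ 9.65599808e-01 -2.59973332e-01 -5.55680818e-03 -4.88219677e+02]
 [ 1.51232431e-01  5.44071148e-01  8.25297121e-01 -2.09499693e+02]
 [-2.11531943e-01 -7.97747
[... 2070 characters left out ...]
e+02]
 [-8.88436606e-01  3.56819477e-01 -2.88721765e-01  3.02625147e+01]
 [-2.67274957e-01  1.09211289e-01  9.57411610e-01 -3.93860000e+02]
 [ 0.00000000e+00  0.00000000e+00  0.00000000e+00  1.00000000e+00]] ['pixels', 'mtx', 'view', 'shot']
pin_head [(0.79, [436.6, -339.9, 131.8])]
pin_tip [(0.48, [341.8, -345.8, 2.2])]
spare [(0.6, [497.9, -311.3, 11.2]), (0.27, [393.7, -453.4, -0.5])]
holder [(0.53, [466.2, -319.1, -0.8])]
rotator []
guide_mouth []
shaft_centre [(0.21, [365.8, 511.4, 0.1])]
crank_grip []
bottle [(0.59, [367.6, 510.2, -1.0])]
flask []
markers [(0.77, [514.8, 526.0, 5.0])]
beaker [(0.74, [367.5, 512.0, -0.1])]
jar [(0.74, [391.2, -451.7, 3.0]), (0.25, [367.1, 514.2, -0.8])]
```

View pics/side0.png

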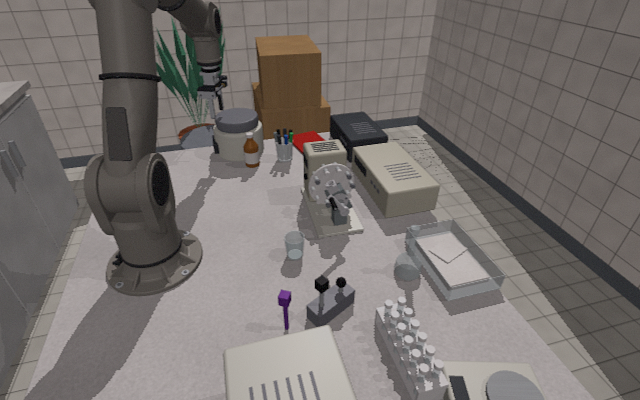

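View pics/top0.png

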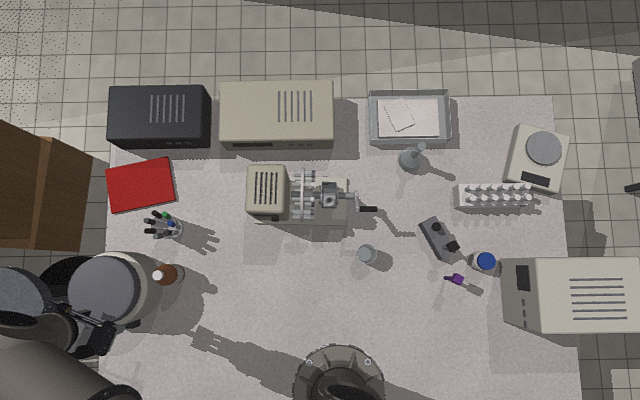

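View pics/wrist0.png

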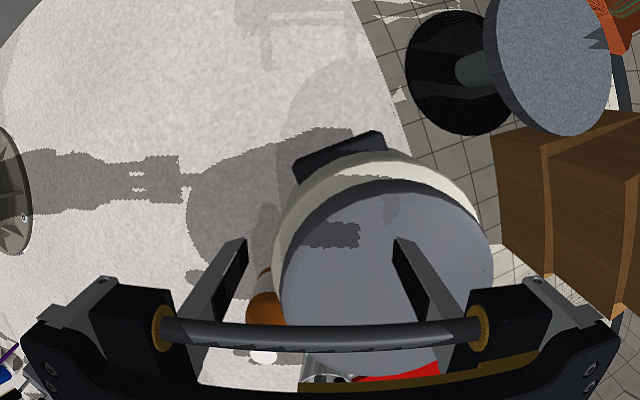

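```bash
python3 - <<'E'
import cv2
t=cv2.imread('pics/top0.png'); s=cv2.imread('pics/side0.png')
cv2.imwrite('pics/t_rot.png',cv2.resize(t[150:260,235:395],None,fx=5,fy=5,interpolation=cv2.INTER_CUBIC))
cv2.imwrite('pics/s_rot.png',cv2.resize(s[130:250,280:400],None,fx=5,fy=5,interpolation=cv2.INTER_CUBIC))
cv2.imwrite('pics/t_hol.png',cv2.resize(t[200:300,400:510],None,fx=5,fy=5,interpolation=cv2.INTER_CUBIC))
E
```

```text
(no output)
```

View pics/t_rot.png

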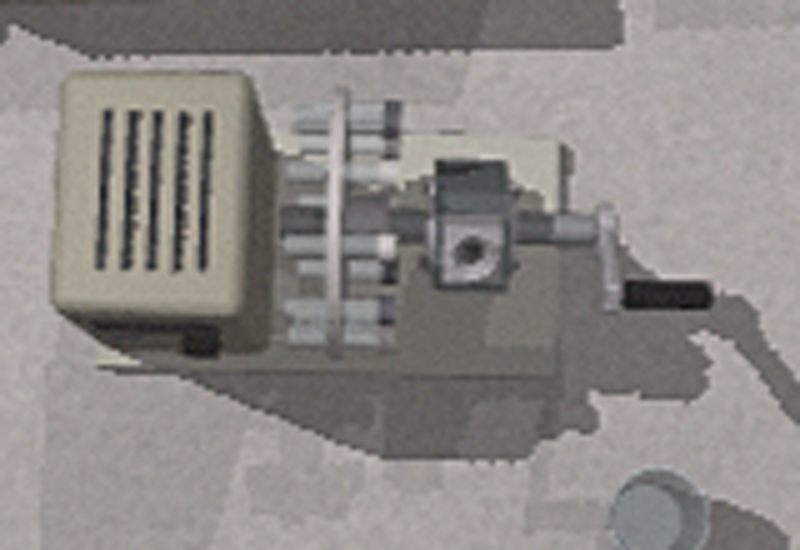

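View pics/s_rot.png

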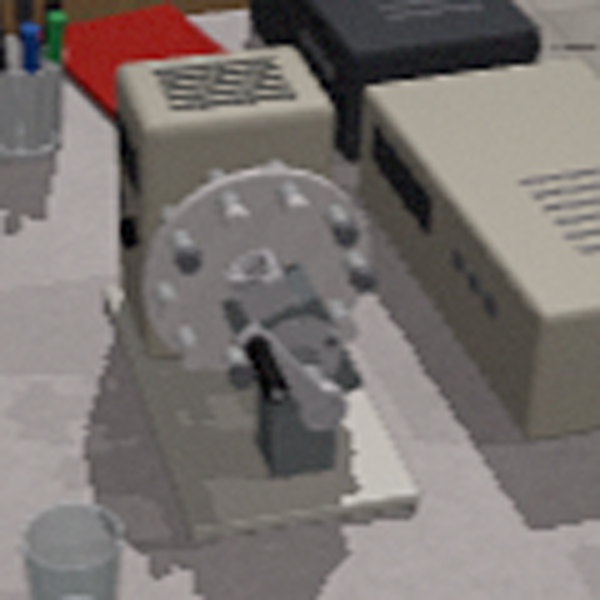

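View pics/t_hol.png

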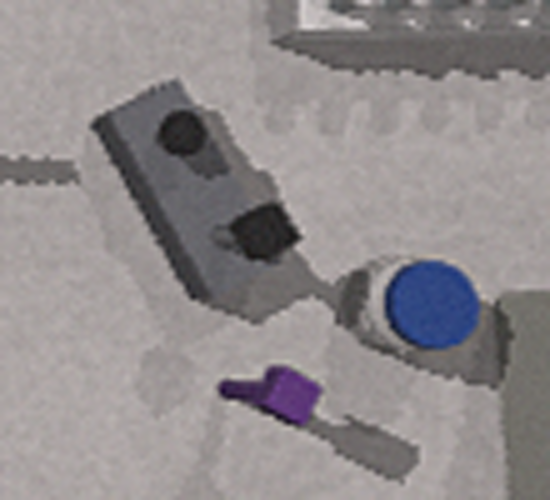

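```bash
cat >> h.py <<'E'
def ray(p,uv):
    K=np.array(p['mtx']);V=np.array(p['view'])
    d=np.array([(uv[0]-K[0,2])/K[0,0],-(uv[1]-K[1,2])/K[1,1],-1.0]); R=V[:3,:3]
    return -R.T@V[:3,3], R.T@d
def atz(p,uv,z):
    o,d=ray(p,uv); return o+d*(z-o[2])/d[2]
def proj(p,X):
    K=np.array(p['mtx']);V=np.array(p['view']); c=V[:3,:3]@np.array(X)+V[:3,3]
    return K[0,2]+K[0,0]*c[0]/-c[2], K[1,2]-K[1,1]*c[1]/-c[2]
def projw(p,X):
    K=np.array(p['mtx']);V=np.array(p['view']); c=V[:3,:3]@np.array(X)+V[:3,3]
    x,y,z=c[0],-c[1],-c[2]; r=np.hypot(x,y); th=np.arctan2(r,z)
    return K[0,2]+K[0,0]*th*x/r, K[1,2]+K[0,0]*th*y/r
E
python3 - <<'E'
from h import *
t=grab('top');s=grab('side')
f=lambda x,y,ox,oy:(x/5+ox,y/5+oy)
def P(n,z,*a): print(n,np.round(atz(t,f(*a),z),1))
P('headtop',141,263,232,400,200)
P('ball',81,183,131,400,200)
P('holder corner',50,95,120,400,200);P('holder corner2',50,195,298,400,200);P('c3',50,180,82,400,200)
P('base e1',10,100,367,235,150);P('base e2',10,556,377,235,150);P('base far corner',10,560,140,235,150)
P('mouth',174,470,250,235,150)
P('handle in',172,625,295,235,150);P('handle out',172,712,295,235,150)
P('housing e1',212,65,75,235,150);P('housing e2',212,245,75,235,150);P('h3',212,60,305,235,150);P('h4',212,240,312,235,150)
for n,uv in (('mouth',(280+252/5,130+266/5)),):
    print(n,atz(s,uv,174))
for q in('pin_head','guide_mouth','crank_grip'): print(q,mark(t,q),mark(s,q))
print(monitor.state()['time'])
E
```

```text
headtop [ 433.9 -333.3  141. ]
ball [ 498.3 -308.3   81. ]
holder corner [ 508.8 -262.7   50. ]
holder corner2 [ 397.1 -319.    50. ]
c3 [ 531.9 -317.4   50. ]
base e1 [523.2 258.2  10. ]
base e2 [511.8 -37.2  10. ]
base far corner [668.2 -43.9  10. ]
mouth [570.3  22.  174. ]
handle in [543.2 -65.9 172. ]
handle out [ 542.4 -115.4  172. ]
housing e1 [667.1 247.4 212. ]
housing e2 [665.4 146.8 212. ]
h3 [537.5 249.3 212. ]
h4 [532.  150.3 212. ]
mouth [569.47888552  18.72433681 174.        ]
pin_head [(0.69, [345.4, -345.9, 112.4])] [(0.81, [438.3, -338.5, 124.3]), (0.52, [344.3, -343.6, 116.1])]
guide_mouth [(0.9, [566.5, 23.3, 175.7]), (0.38, [424.9, -89.8, 1.3])] [(0.56, [566.3, 19.3, 177.2])]
crank_grip [(0.7, [542.8, -87.2, 173.8])] [(0.72, [546.4, -86.0, 172.2]), (0.4, [600.1, 24.7, 115.8])]
2.5
```

Call:
servo_tool([
  [0,0,0.05,0,0,0],
  [0,0,0.05,0,0,0],
  [0.02,-0.03,0.04,0,0,-0.05],
  [0.02,-0.04,0.01,0,0,-0.06],
  [0.02,-0.04,0,0,0,-0.06],
], claw=0)

```text
time: 3.0
ee_pos: [311.0, 518.1, 321.9]
ee_rot: [[0.526, 0.851, 0.001], [0.851, -0.526, 0.003], [0.003, -0.001, -1.0]]
contact_force: [0.3, 0.7, -0.1]
finger_gap: 1.0
```

Call:
servo_tool([
  [0.025,-0.04,0,0,0,-0.06],
  [0.025,-0.04,0,0,0,-0.06],
  [0.025,-0.04,0,0,0,-0.06],
  [0.025,-0.04,0,0,0,-0.06],
  [0.025,-0.04,0,0,0,-0.06],
])

```text
time: 3.5
ee_pos: [435.8, 316.7, 320.1]
ee_rot: [[0.754, 0.657, 0.0], [0.657, -0.754, 0.001], [0.001, -0.0, -1.0]]
contact_force: [0.6, -0.1, 0.3]
finger_gap: 1.0
```

Call:
servo_tool([
  [0.018,-0.04,0,0,0,-0.07],
  [0.018,-0.04,0,0,0,-0.07],
  [0.018,-0.04,0,0,0,-0.07],
  [0.014,-0.04,0,0,0,-0.07],
  [0.014,-0.04,0,0,0,-0.07],
])

```text
time: 4.0
ee_pos: [517.4, 116.7, 320.0]
ee_rot: [[0.934, 0.358, 0.0], [0.358, -0.934, 0.0], [0.0, -0.0, -1.0]]
contact_force: [0.4, 1.7, 0.4]
finger_gap: 1.0
```

Call:
servo_tool([
  [0,-0.035,0,0,0,-0.09],
  [0,-0.035,0,0,0,-0.09],
  [0,-0.03,0,0,0,-0.09],
  [0,0,0,0,0,-0.09],
  [0,0,0,0,0,0],
])

```text
time: 4.5
ee_pos: [517.1, 17.8, 320.0]
ee_rot: [[1.0, 0.006, 0.0], [0.006, -1.0, 0.001], [0.0, -0.001, -1.0]]
contact_force: [0.4, 0.8, -0.2]
finger_gap: 1.002
```

```bash
python3 - <<'E'
from h import *
p=grab('wrist','w1')
for q in('pin_head','spare','holder','guide_mouth','shaft_centre','crank_grip','rotator'): print(q,mark(p,q))
print(p['view'])
E
```

```text
pin_head [(0.59, [436.6, -338.1, 127.0]), (0.56, [340.9, -350.8, 114.3])]
spare []
holder [(0.62, [467.7, -318.7, -2.7])]
guide_mouth [(0.65, [565.3, 26.6, 171.1])]
shaft_centre [(0.82, [592.1, 18.2, 113.8]), (0.33, [392.8, -452.5, 2.7])]
crank_grip [(0.69, [544.1, -87.6, 176.7])]
rotator [(0.61, [597.6, 23.9, -2.6])]
[[ 9.99986493e-01  5.15476140e-03  6.64666242e-04 -5.17198010e+02]
 [-4.74251606e-03  9.57289893e-01 -2.89090936e-01  5.88506661e+01]
 [-2.12647307e-03  2.89083879e-01  9.57301410e-01 -5.37713074e+02]
 [ 0.00000000e+00  0.00000000e+00  0.00000000e+00  1.00000000e+00]]
```

View pics/w1.png

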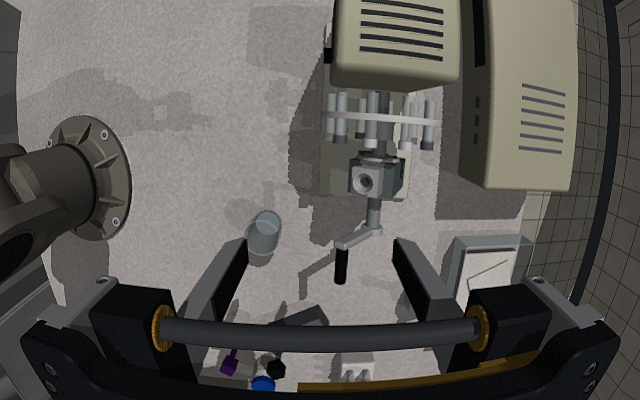

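```bash
cat >> h.py <<'E'
def rayw(p,uv):
    K=np.array(p['mtx']);V=np.array(p['view']);R=V[:3,:3]
    x=uv[0]-K[0,2];y=uv[1]-K[1,2];r=np.hypot(x,y);th=r/K[0,0]
    d=np.array([np.sin(th)*x/r,-np.sin(th)*y/r,-np.cos(th)])
    return -R.T@V[:3,3],R.T@d
def atzw(p,uv,z):
    o,d=rayw(p,uv); return o+d*(z-o[2])/d[2]
def crop(img,x0,y0,x1,y1,f,name):
    cv2.imwrite('pics/%s.png'%name,cv2.resize(img[y0:y1,x0:x1],None,fx=f,fy=f,interpolation=cv2.INTER_CUBIC))
E
python3 - <<'E'
from h import *
crop(cv2.imread('pics/w1.png'),320,130,420,300,5 if 0 else 4,'w1c')
E
```

```text
(no output)
```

View pics/w1c.png

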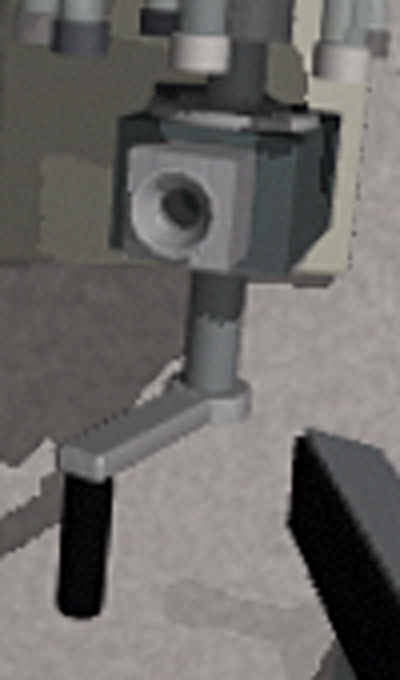

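```bash
python3 - <<'E'
from h import *
p=grab('wrist')
f=lambda x,y:(320+x/4-.4,130+y/4-.4)
print(monitor.state()['time'],'mouth',atzw(p,f(171,212),174))
print('handle in/out',atzw(p,f(88,475),177),atzw(p,f(79,612),177))
# project model
yaw=-0.025
def model(o,yaw):
    R=cv2.Rodrigues(np.array([0,0,yaw]))[0]; t=np.deg2rad(25)
    Rg=R@np.array([[np.cos(t),0,-np.sin(t)],[0,1,0],[np.sin(t),0,np.cos(t)]])
    return R,Rg
R,Rg=model(None,yaw)
M=np.array([567,22,174.])
im=p['pixels'].copy()
for a in np.linspace(0,6.28,40):
    u=projw(p,M+Rg@np.array([11*np.cos(a),11*np.sin(a),0])); cv2.circle(im,(int(round(u[0])),int(round(u[1]))),0,(0,0,255),-1)
for c in((17,17),(17,-17),(-17,17),(-17,-17)):
    u=projw(p,M+Rg@np.array([*c,0])); print(c,[(u[0]-320)*4,(u[1]-130)*4])
u=projw(p,M);print([(u[0]-320)*4,(u[1]-130)*4])
for a in np.linspace(0,6.28,4,endpoint=False):
    u=projw(p,M+Rg@np.array([11*np.cos(a),11*np.sin(a),0]));print([(u[0]-320)*4,(u[1]-130)*4])
E
```

```text
4.95 mouth [567.42194548  23.32929618 174.        ]
handle in/out [545.06689849 -60.90144173 177.        ] [ 544.01940573 -111.38108239  177.        ]
(17, 17) [np.float64(227.064085794711), np.float64(165.52478414676693)]
(17, -17) [np.float64(218.0062469175573), np.float64(277.9950104251767)]
(-17, 17) [np.float64(117.50042339846777), np.float64(152.15204635385794)]
(-17, -17) [np.float64(111.11317070150471), np.float64(261.6788215292868)]
[np.float64(167.80982139612343), np.float64(214.72801135495843)]
[np.float64(203.14088455843103), np.float64(219.61666885656336)]
[np.float64(170.2966405743009), np.float64(178.55742434946785)]
[np.float64(133.05442708069472), np.float64(209.9206728118536)]
[np.float64(165.20912635836362), np.float64(250.42425882284306)]
```

Call:
servo_tool([
  [0.0,-0.04,0,0,0,-0.12],
  [0.0,-0.04,0,0,0,-0.12],
  [-0.005,-0.04,0,0,0,-0.12],
  [-0.005,-0.04,0,0,0,-0.12],
  [-0.01,-0.04,0,0,0,-0.12],
])

```text
time: 5.45
ee_pos: [496.9, -182.8, 319.9]
ee_rot: [[0.828, -0.56, 0.0], [-0.56, -0.828, -0.0], [0.0, 0.0, -1.0]]
contact_force: [-0.0, -0.1, 0.2]
finger_gap: 1.0
```

Call:
servo_tool([
  [-0.015,-0.04,0,0,0,-0.12],
  [-0.015,-0.04,-0.02,0,0,-0.12],
  [-0.015,-0.04,-0.02,0,0,-0.12],
  [-0.016,-0.036,-0.03,0,0,-0.12],
  [0,0,0,0,0,-0.04],
])

```text
time: 5.95
ee_pos: [431.7, -341.2, 247.2]
ee_rot: [[0.434, -0.901, -0.004], [-0.901, -0.434, -0.0], [-0.001, 0.004, -1.0]]
contact_force: [-0.4, -0.3, 0.4]
finger_gap: 0.997
```

```bash
python3 - <<'E'
from h import *
s=monitor.state();print(s['time'],s['ee_pos'],s['ee_rot'],s['q'])
p=grab('wrist','w2')
for q in('pin_head','spare','holder'): print(q,mark(p,q))
E
```

```text
5.95 [ 431.72009327 -341.18639777  247.16758898] [[ 4.33848337e-01 -9.00977373e-01 -3.92354592e-03]
 [-9.00984789e-01 -4.33850567e-01 -3.07950836e-04]
 [-1.42477589e-03  3.66865915e-03 -9.99992255e-01]] [-0.27487538  0.23300244  0.98779587  1.83292877 -0.20624403  1.18906821
 -0.34344186]
pin_head [(0.83, [435.9, -338.7, 125.8]), (0.68, [342.0, -346.9, 114.6])]
spare [(0.74, [501.3, -307.7, 9.9])]
holder [(0.85, [466.7, -319.0, -2.0])]
```

View pics/w2.png

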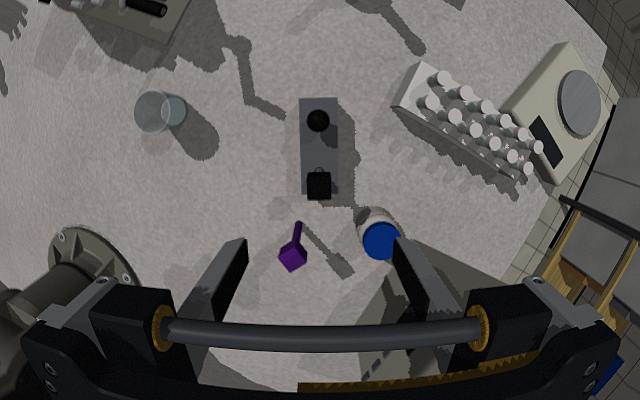

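```bash
python3 - <<'E'
from h import *
p=grab('wrist')
im=p['pixels']; crop(im,280,80,380,220,5,'w2c')
X=np.array([436,-338.7,141]); print([( (a-b)*5) for a,b in zip(projw(p,X),(280,80))])
for z,sgn in ((141,1),):
  for c in((13,13),(13,-13),(-13,13),(-13,-13)):
    a=0.44; d=np.array([c[0]*np.cos(a)-c[1]*np.sin(a),c[0]*np.sin(a)+c[1]*np.cos(a),0])
    print(c,[round(float((a-b)*5)) for a,b in zip(projw(p,X+d),(280,80))])
E
```

```text
[np.float64(201.9283316819326), np.float64(575.9676693156491)]
(13, 13) [142, 516]
(13, -13) [264, 518]
(-13, 13) [141, 633]
(-13, -13) [260, 635]
```

View pics/w2c.png

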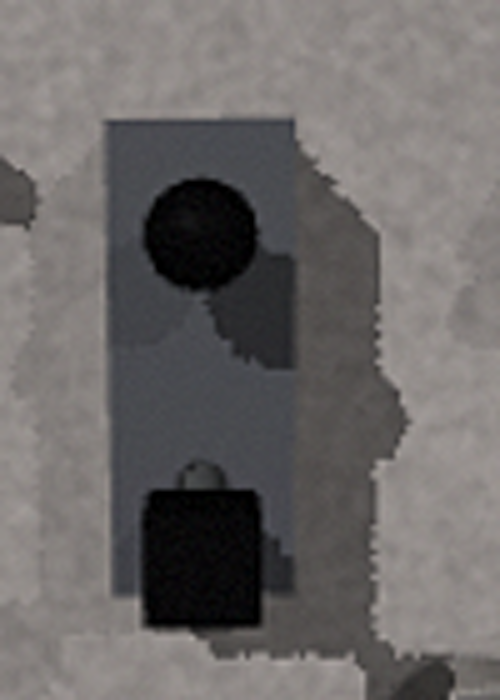

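Call:
servo_tool([
  [0.005,0.003,-0.02,0,0,0],
  [0,0,-0.04,0,0,0],
  [0,0,-0.04,0,0,0],
  [0,0,-0.025,0,0,0],
  [0,0,-0.008,0,0,0],
])

```text
time: 6.7
ee_pos: [440.9, -332.9, 115.1]
ee_rot: [[0.446, -0.895, -0.002], [-0.895, -0.446, 0.001], [-0.002, 0.001, -1.0]]
contact_force: [0.3, -0.6, 0.3]
finger_gap: 1.002
```

Call:
servo_tool([
  [0,0,0,0,0,0],
  [0,0,0,0,0,0],
  [0,0,0,0,0,0],
  [0,0,0,0,0,0],
  [0,0,0,0,0,0],
], claw=255, force=30)

```text
time: 7.2
ee_pos: [441.5, -334.6, 117.4]
ee_rot: [[0.444, -0.896, 0.001], [-0.896, -0.444, -0.0], [0.001, -0.001, -1.0]]
contact_force: [-0.3, -0.5, 0.9]
finger_gap: 0.612
```

```bash
python3 - <<'E'
from h import *
s=monitor.state();print(s['time'],s['ee_pos'],s['contact_force'],s['finger_gap'],s['ft_torque'])
p=grab('side','s3'); crop(p['pixels'],270,240,390,340,6,'s3c')
E
```

```text
7.2 [ 441.46063202 -334.5667727   117.44328414] [-0.3263383  -0.5339742   0.94068016] 0.6123545995734813 [0.00333052 0.1248354  0.00099693]
```

View pics/s3c.png

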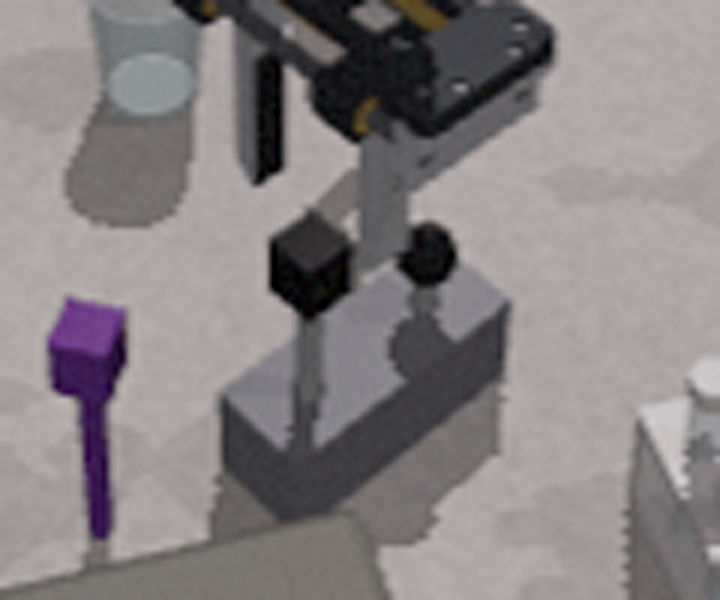

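```bash
python3 - <<'E'
from h import *
p=grab('side');
s=monitor.state();print(s['time'],s['ee_pos'],s['finger_gap'],s['q'],s['dq'])
for X in ([441,-334.6,117],[437,-338.2,141],[437,-338.2,111]): 
  u=proj(p,X); print((u[0]-270)*6,(u[1]-240)*6)
for sg in(1,-1):
  u=proj(p,s['ee_pos']+sg*s['ee_rot'][:,0]*29);print((u[0]-270)*6,(u[1]-240)*6)
E
```

```text
7.3 [ 441.24647341 -334.52865531  117.1251122 ] 0.5269970226439219 [-0.16125845  0.39900487  0.8794793   1.97250462 -0.37965835  0.94156993
 -0.20263041] [ 0.00446593  0.00478227 -0.0015797   0.00398317 -0.00272552 -0.0038259
 -0.00042836]
316.29116315152805 270.23016824186755
309.83058404085546 238.1486732676816
309.28549148708885 288.68091672470496
365.49074102020404 310.9821704775013
270.01431747487527 230.1407046451876
```

Call:
servo_tool([
  [-0.004,-0.003,-0.002,0,0,0],
  [0,0,0,0,0,0],
  [0,0,0,0,0,0],
  [0,0,0,0,0,0],
  [0,0,0,0,0,0],
])

```text
time: 7.8
ee_pos: [437.1, -337.5, 114.8]
ee_rot: [[0.444, -0.896, -0.0], [-0.896, -0.444, 0.0], [-0.0, 0.0, -1.0]]
contact_force: [-0.4, 0.2, 1.2]
finger_gap: 0.098
```

```bash
python3 - <<'E'
from h import *
p=grab('side','s4'); crop(p['pixels'],270,240,390,340,6,'s4c')
s=monitor.state();print(s['time'],s['ee_pos'],s['finger_gap'],s['contact_force'],s['ft_torque'])
E
```

```text
7.85 [ 437.10333194 -337.47253703  114.79358489] 0.05365014464206777 [-0.44438382 -0.02026305  0.40072316] [-0.01610422  0.16569476  0.00779456]
```

View pics/s4c.png

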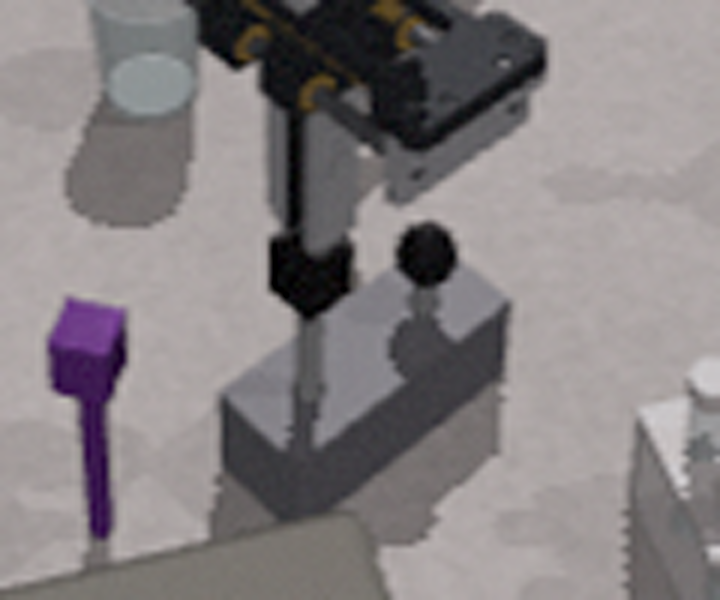

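```bash
python3 - <<'E'
from h import *
p=grab('wrist','w5'); s=monitor.state()
R=s['ee_rot'];T=s['ee_pos'];print(s['time'],T,s['finger_gap'])
for dz in (0,-19,-27,-45): print(dz,projw(p,T+R[:,2]*dz))
for dz in (0,-19,-27,-45): print('open',dz,projw(p,T+R[:,2]*dz+R[:,0]*47),projw(p,T+R[:,2]*dz+R[:,0]*47-8*R[:,1]))
E
```

```text
7.9 [ 437.12520861 -337.46526097  114.80596648] 0.022419904143434536
0 (np.float64(319.29521708223825), np.float64(231.51422404363896))
-19 (np.float64(319.2939663956791), np.float64(241.81600681348047))
-27 (np.float64(319.29353124745575), np.float64(246.68341951356115))
-45 (np.float64(319.2928775765074), np.float64(259.0171442440457))
open 0 (np.float64(382.31472712406713), np.float64(231.08382310223786)) (np.float64(383.0227269814964), np.float64(220.99250707232187))
open -19 (np.float64(387.4809557290208), np.float64(241.1517398857531)) (np.float64(388.35987623304766), np.float64(230.36525192956128))
open -27 (np.float64(389.8971701379067), np.float64(245.88989696505485)) (np.float64(390.86448835039), np.float64(234.79031567038783))
open -45 (np.float64(395.9475770073612), np.float64(257.83894874516)) (np.float64(397.16118858099765), np.float64(245.99187172690168))
```

View pics/w5.png

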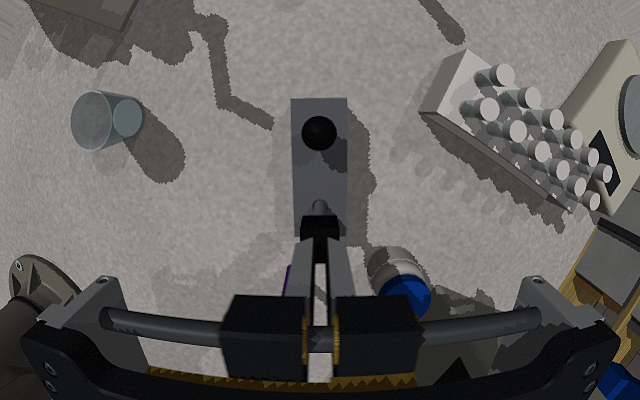

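```bash
python3 - <<'E'
from h import *
im=cv2.imread('pics/w5.png'); im=cv2.convertScaleAbs(im,alpha=2.5,beta=20); crop(im,270,190,370,300,6,'w5c')
im=cv2.imread('pics/s4.png'); im=cv2.convertScaleAbs(im,alpha=2.0,beta=20); crop(im,300,250,350,310,12,'s4d')
im=cv2.imread('pics/w2.png'); im=cv2.convertScaleAbs(im,alpha=2.0,beta=20); crop(im,200,220,300,350,5,'w2d')
E
```

```text
(no output)
```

View pics/w5c.png

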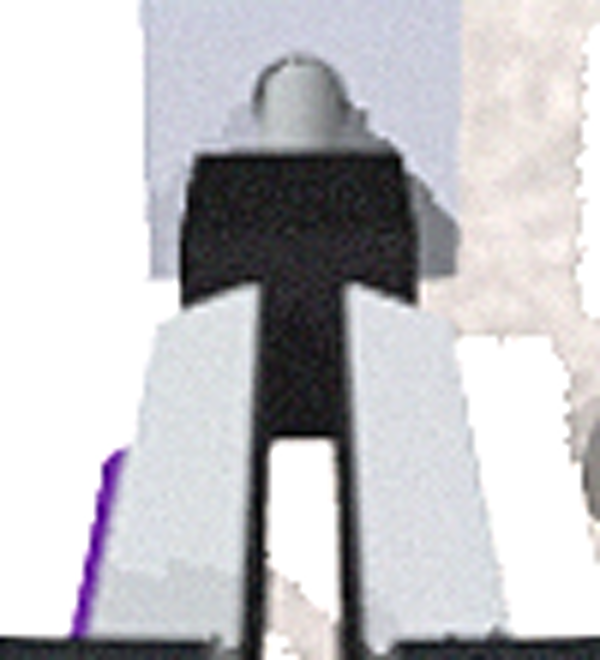

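View pics/s4d.png

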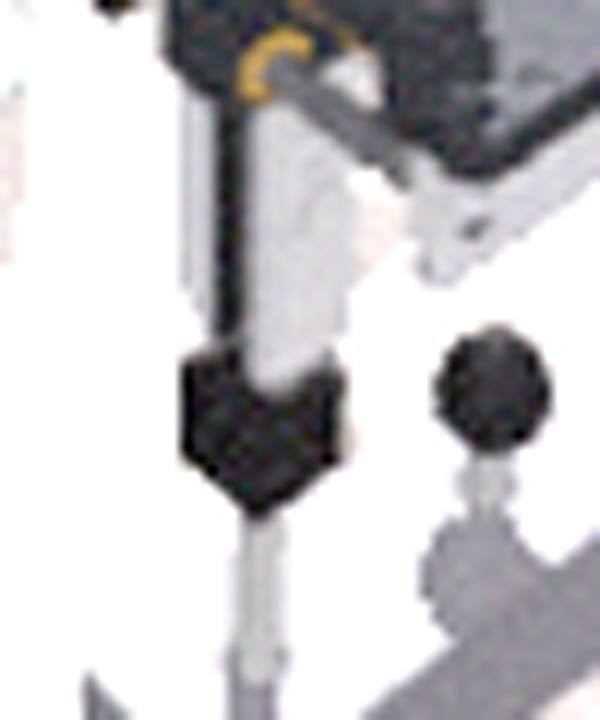

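Call:
servo_tool([
  [0,0,0,0,0,0],
  [0,0,0,0,0,0],
  [0,0,0,0,0,0],
  [0,0,0,0,0,0],
  [0,0,0,0,0,0],
], claw=110)

```text
time: 8.4
ee_pos: [437.1, -337.5, 114.8]
ee_rot: [[0.444, -0.896, 0.0], [-0.896, -0.444, 0.0], [-0.0, -0.0, -1.0]]
contact_force: [0.6, -0.1, -0.6]
finger_gap: 0.41
```

Call:
servo_tool([
  [0,0,0,0,0,0],
  [0,-0.001,-0.015,0,0,0],
  [0,0,-0.014,0,0,0],
  [0,0,0,0,0,0],
])

```text
time: 8.8
ee_pos: [435.9, -337.7, 83.5]
ee_rot: [[0.444, -0.896, -0.003], [-0.896, -0.444, 0.001], [-0.002, 0.002, -1.0]]
contact_force: [-0.2, 0.6, -0.2]
finger_gap: 0.564
```

```bash
python3 - <<'E'
from h import *
p=grab('side','s6'); crop(cv2.convertScaleAbs(p['pixels'],alpha=2,beta=20),290,230,360,310,8,'s6c')
p=grab('wrist','w6'); crop(cv2.convertScaleAbs(p['pixels'],alpha=2,beta=20),240,190,400,300,5,'w6c')
s=monitor.state();print(s['time'],s['ee_pos'],s['finger_gap'],s['contact_force'],s['ft_torque'])
E
```

```text
8.9 [ 436.51253372 -338.51213916   85.24167422] 0.5703840407288203 [0.93183195 0.06508295 0.40240175] [-0.01968469  0.07554726 -0.03820324]
```

View pics/s6c.png

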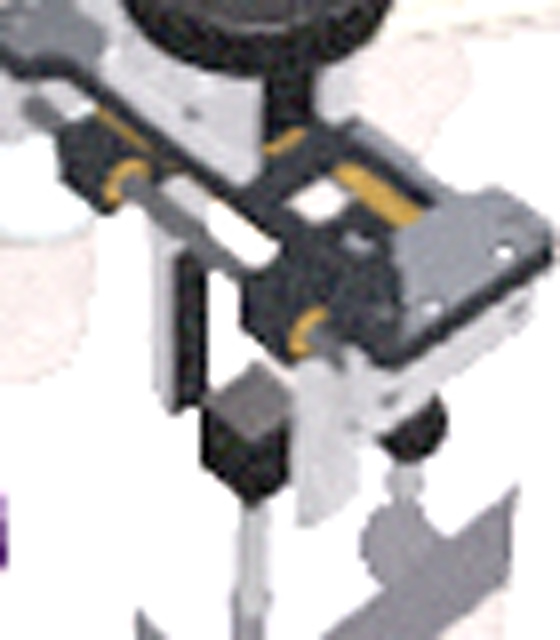

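View pics/w6c.png

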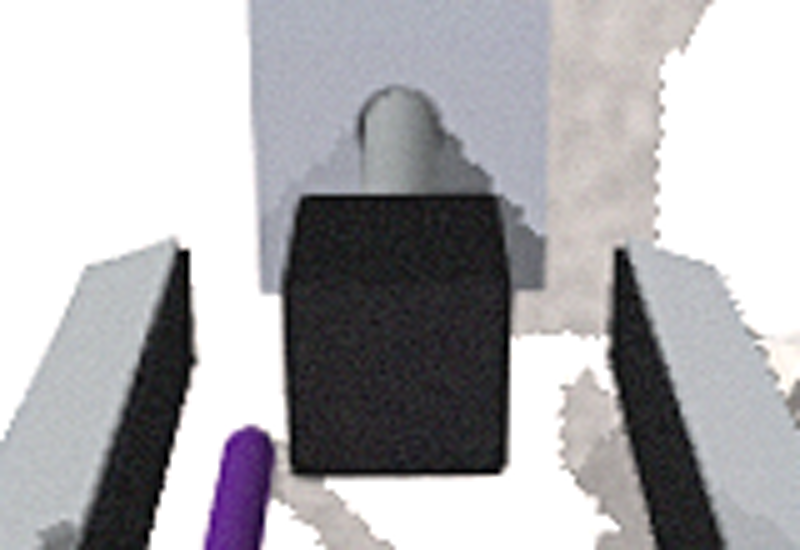

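Call:
servo_tool([
  [0,0,0,0,0,0],
  [0,0,0,0,0,0],
  [0,0,0,0,0,0],
  [0,0,0,0,0,0],
  [0,0,0,0,0,0],
], claw=255, force=35)

```text
time: 9.4
ee_pos: [437.2, -338.6, 86.0]
ee_rot: [[0.444, -0.896, 0.0], [-0.896, -0.444, -0.0], [0.0, -0.0, -1.0]]
contact_force: [-0.3, 0.1, 2.3]
finger_gap: 0.275
```

Call:
servo_tool([
  [0,0,0,0,0,0],
  [0,0,0.005,0,0,0],
  [0,0,0.01,0,0,0],
  [0,0,0.01,0,0,0],
  [0,0,0.01,0,0,0],
])

```text
time: 9.9
ee_pos: [437.2, -338.6, 122.0]
ee_rot: [[0.444, -0.896, 0.0], [-0.896, -0.444, -0.0], [0.0, -0.0, -1.0]]
contact_force: [0.1, 0.4, -1.0]
finger_gap: 0.275
```

```bash
python3 - <<'E'
from h import *
s=monitor.state();print(s['time'],s['ee_pos'],s['finger_gap'],s['contact_force'],s['ft_torque'])
p=grab('side','s7'); crop(cv2.convertScaleAbs(p['pixels'],alpha=2,beta=20),290,220,360,310,7,'s7c')
E
```

```text
9.9 [ 437.16783177 -338.6187322   121.9567523 ] 0.27507135121472454 [ 0.07909087  0.3757753  -0.96796354] [-0.0524507   0.10402714  0.03726569]
```

View pics/s7c.png

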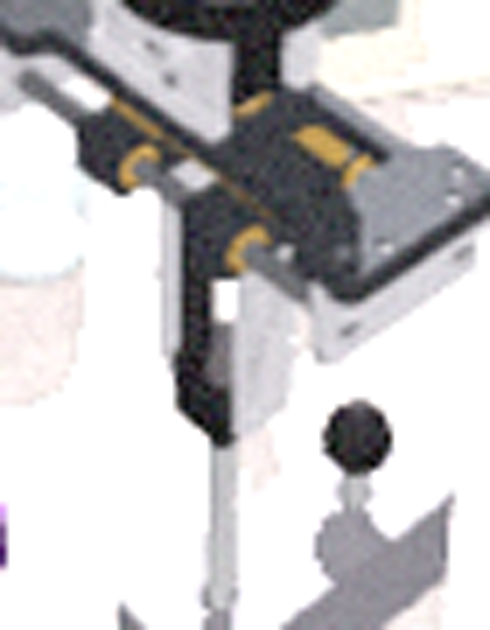

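Call:
servo_tool([
  [0,0,0.03,0,0,0],
  [0,0,0.05,0,0,0],
  [0,0,0.05,0,0,0],
  [0.005,0.02,0.05,0,0,0.06],
  [0.015,0.04,0.03,0,0,0.12],
])

```text
time: 10.45
ee_pos: [455.1, -284.4, 329.4]
ee_rot: [[0.594, -0.804, 0.003], [-0.804, -0.594, -0.001], [0.003, -0.002, -1.0]]
contact_force: [2.5, -0.0, -2.1]
finger_gap: 0.274
```

Call:
servo_tool([
  [0.015,0.04,0,0,0,0.12],
  [0.015,0.04,0,0,0,0.12],
  [0.015,0.04,0,0,0,0.12],
  [0.01,0.04,0,0,0,0.12],
  [0.005,0.04,0,0,0,0.12],
])

```text
time: 10.95
ee_pos: [516.4, -79.9, 326.1]
ee_rot: [[0.947, -0.32, 0.001], [-0.32, -0.947, 0.0], [0.0, -0.0, -1.0]]
contact_force: [0.9, 0.1, -0.7]
finger_gap: 0.272
```

Call:
servo_tool([
  [0,0.04,0,0,0,0.12],
  [0,0.04,0,0,0,0.12],
  [0,0.02,0,0,0,0.12],
  [0,0,0,0,0,0.065],
  [0,0,0,0,0,0],
])

```text
time: 11.45
ee_pos: [515.9, 18.7, 326.0]
ee_rot: [[0.995, 0.096, 0.0], [0.096, -0.995, 0.0], [0.0, -0.0, -1.0]]
contact_force: [0.3, -0.2, -1.1]
finger_gap: 0.27
```

Call:
servo_tool([
  [0,0,0,0,0,-0.12],
  [0.002,0.002,0,-0.003,-0.11,0],
  [0.002,0.002,0,-0.003,-0.11,0],
  [0.002,0.001,0,-0.003,-0.11,0],
  [0,0,0,-0.002,-0.106,0],
])

```text
time: 11.95
ee_pos: [522.3, 23.1, 326.6]
ee_rot: [[0.904, -0.029, 0.427], [-0.027, -1.0, -0.009], [0.428, -0.003, -0.904]]
contact_force: [1.0, 0.3, -1.2]
finger_gap: 0.272
```

Call:
servo_tool([
  [0,0,-0.02,0,0,0],
  [0,0,0,0,0,0],
])

```text
time: 12.15
ee_pos: [520.5, 22.1, 304.3]
ee_rot: [[0.907, -0.029, 0.421], [-0.027, -1.0, -0.011], [0.421, -0.002, -0.907]]
contact_force: [-0.1, 0.9, -0.7]
finger_gap: 0.273
```

```bash
python3 - <<'E'
from h import *
s=monitor.state();T=s['ee_pos'];R=s['ee_rot'];print(s['time'],T,R,s['q'],s['contact_force'])
print('tilt',np.arccos(-R[2,2]),'tip',T+76*R[:,2])
p=grab('wrist','w8'); crop(cv2.convertScaleAbs(p['pixels'],alpha=1.6,beta=20),240,60,440,300,3,'w8c')
print(mark(p,'guide_mouth'),mark(p,'pin_tip'),mark(p,'pin_head'),mark(p,'shaft_centre'))
q=grab('side','s8'); crop(cv2.convertScaleAbs(q['pixels'],alpha=1.5,beta=10),280,90,400,250,5,'s8c')
print(mark(q,'guide_mouth'),mark(q,'pin_tip'),mark(q,'pin_head'))
q=grab('top','t8'); crop(cv2.convertScaleAbs(q['pixels'],alpha=1.5,beta=10),260,140,400,260,5,'t8c')
print(mark(q,'guide_mouth'),mark(q,'pin_tip'),mark(q,'pin_head'))
E
```

```text
12.15 [520.54128556  22.11492011 304.27540242] [[ 0.90674122 -0.02896577  0.4206915 ]
 [-0.02692124 -0.99957923 -0.01079885]
 [ 0.42082728 -0.00153377 -0.90713949]] [-0.80649442 -0.292036    0.4358473   2.13780135  0.3653832   0.89052794
 -0.56829958] [-0.05652884  0.86712276 -0.69663228]
tilt 0.4343601713884501 tip [552.51383934  21.29420744 235.3328014 ]
[(0.57, [565.2, 21.9, 174.8])] [(0.68, [550.9, 20.3, 233.7]), (0.56, [341.7, -346.7, 0.7])] [(0.64, [501.2, 19.4, 343.8]), (0.31, [725.4, -249.8, -0.2])] [(0.39, [726.6, -251.5, -2.1])]
[(0.92, [567.0, 20.3, 174.4])] [(0.85, [339.7, -349.2, 0.7]), (0.54, [549.7, 22.2, 235.5])] [(0.71, [503.8, 18.9, 342.6]), (0.66, [342.4, -345.7, 116.8])]
[(0.78, [567.2, 23.3, 173.2])] [(0.43, [343.3, -344.0, 0.5])] [(0.47, [342.2, -347.0, 110.2])]
```

View pics/w8c.png

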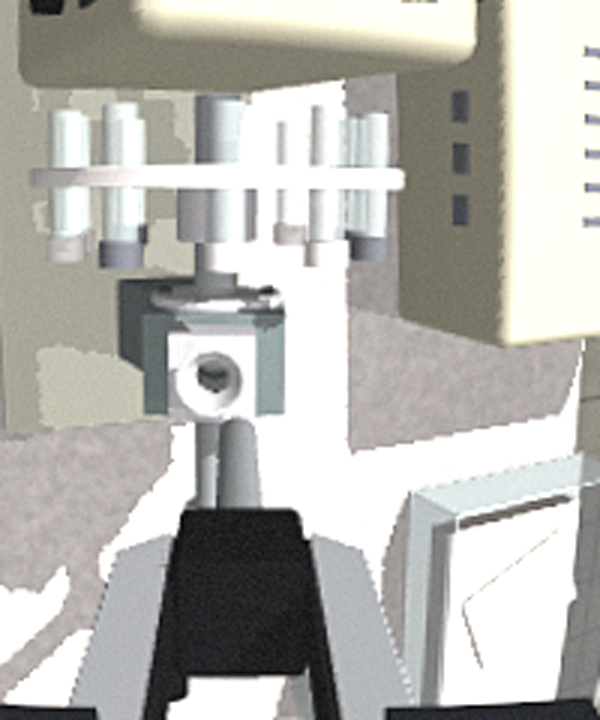

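View pics/s8c.png

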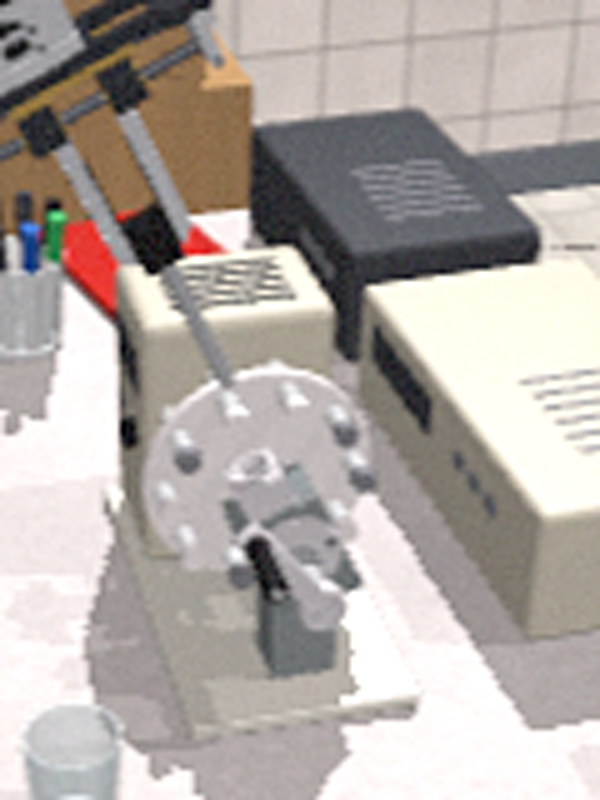

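View pics/t8c.png

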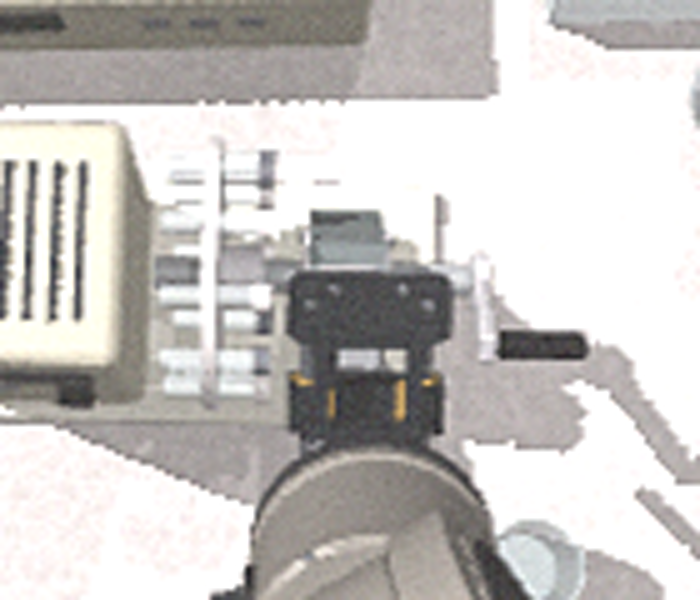

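```bash
python3 - <<'E'
from h import *
p=grab('wrist'); s=monitor.state();T=s['ee_pos'];R=s['ee_rot'];z=R[:,2]
uv=(240+211/3-.3,60+377/3-.3)
for M in ([567,22.3,174],[566,22,174],[568,22.3,174]):
    M=np.array(M);print(M,projw(p,M),uv)
# ray intersection with plane through M perpendicular... in tool frame offset at depth
o,d=rayw(p,uv); M=np.array([567,22.3,174.]); k=((M-o)@z)/(d@z); X=o+k*d; print('X on plane',X,'tool-frame',R.T@(X-T))
print(atzw(p,uv,174))
# pin: shank/tip in picture
for a in (76,40,0,-25,-55):print(a,[ (projw(p,T+a*z)[0]-240)*3,(projw(p,T+a*z)[1]-60)*3])
for n,a in (('+',76),('h',-25)):
  for c in((6,0),(-6,0)):
    u=projw(p,T+a*z+R[:,:2]@np.array(c)); print(n,c,(u[0]-240)*3,(u[1]-60)*3)
E
```

```text
[567.   22.3 174. ] (np.float64(307.0556987850538), np.float64(187.04082307972772)) (310.0333333333333, 185.36666666666667)
[566  22 174] (np.float64(306.2720221353339), np.float64(187.39841870685956)) (310.0333333333333, 185.36666666666667)
[568.   22.3 174. ] (np.float64(307.84683360491596), np.float64(186.93352465564703)) (310.0333333333333, 185.36666666666667)
X on plane [570.20859338  24.21335893 175.4717375 ] tool-frame [-11.43084984  -2.1319901  138.41668232]
[570.82723065  23.82349245 174.        ]
76 [np.float64(239.65981606928176), np.float64(426.5372140466491)]
40 [np.float64(239.69636440511925), np.float64(461.8147226510125)]
0 [np.float64(239.74987194444282), np.float64(513.3880362519476)]
-25 [np.float64(239.79325660044265), np.float64(555.1402302494726)]
-55 [np.float64(239.86006480324505), np.float64(619.3222532868542)]
+ (6, 0) 258.2321745512243 426.5413935017549
+ (-6, 0) 221.08719819502494 426.5354685149685
h (6, 0) 267.03614631350416 555.1086835419705
h (-6, 0) 212.54956057101356 555.1035246741426
```

```bash
python3 - <<'E'
from h import *
im=cv2.imread('pics/w8.png'); crop(im,280,155,350,215,10,'w8m')
E
```

```text
(no output)
```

View pics/w8m.png

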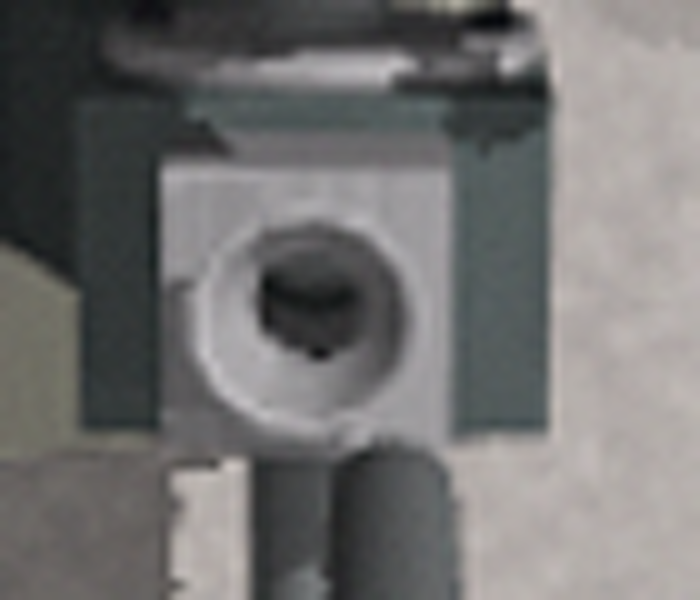

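Call:
servo_tool([
  [-0.01,0.002,-0.0046,0,0,0],
  [0.0105,0,-0.0227,0,0,0],
  [0.0063,0,-0.0136,0,0,0],
  [0,0,0,0,0,0],
])

```text
time: 13.25
ee_pos: [527.6, 25.1, 262.9]
ee_rot: [[0.907, -0.026, 0.42], [-0.023, -1.0, -0.012], [0.42, 0.001, -0.908]]
contact_force: [-0.4, 0.3, -0.1]
finger_gap: 0.27
```

```bash
python3 - <<'E'
from h import *
s=monitor.state();T=s['ee_pos'];R=s['ee_rot'];print(s['time'],T,s['contact_force'],s['ft_torque'])
print('tilt',np.arccos(-R[2,2]),R,'tip',T+76*R[:,2])
p=grab('wrist','w9'); crop(p['pixels'],270,150,370,240,7,'w9c')
q=grab('side','s9'); crop(cv2.convertScaleAbs(q['pixels'],alpha=1.5,beta=10),290,130,370,230,7,'s9c')
E
```

```text
13.25 [527.64528398  25.11259704 262.89251203] [-0.41678688  0.29502273 -0.13337453] [-0.06704607  0.55837972  0.01699152]
tilt 0.43343410126021475 [[ 0.90723083 -0.02614457  0.41981982]
 [-0.02327904 -0.9996576  -0.01194834]
 [ 0.41998846  0.0010669  -0.90752882]] tip [559.55159063  24.20452299 193.920322  ]
```

View pics/w9c.png

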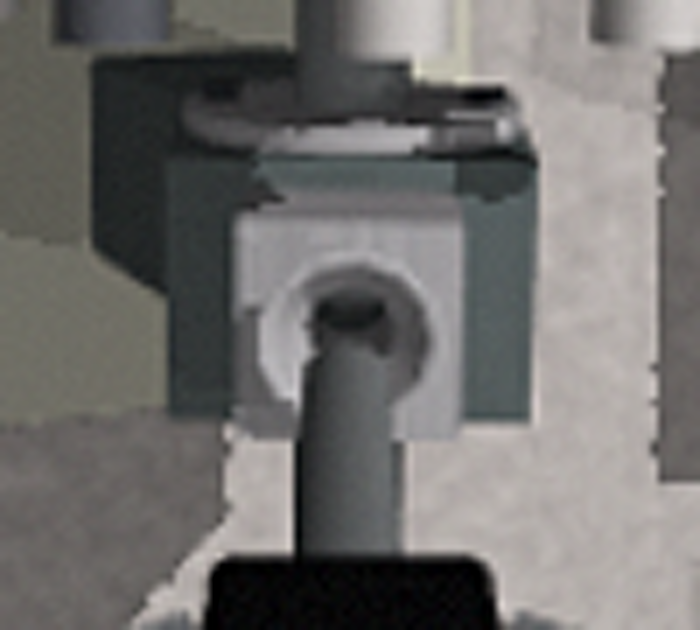

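View pics/s9c.png

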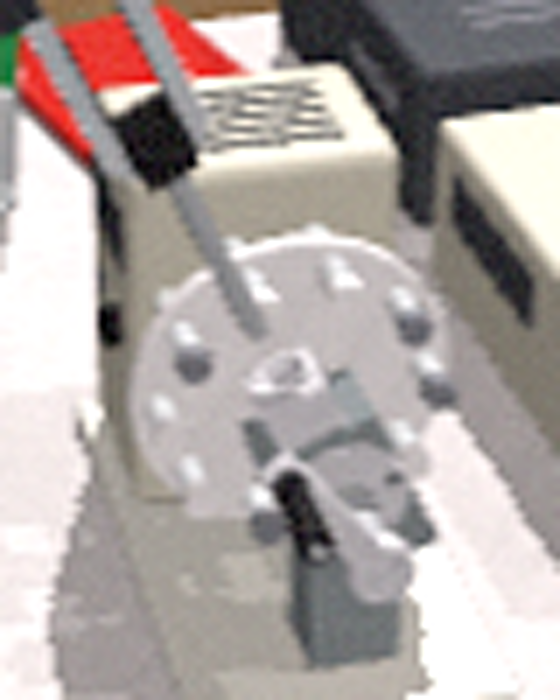

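```bash
python3 - <<'E'
from h import *
p=grab('side'); w=grab('wrist'); s=monitor.state();T=s['ee_pos'];R=s['ee_rot'];z=R[:,2]
f=lambda u:(round((u[0]-290)*7),round((u[1]-130)*7))
g=lambda u:(round((u[0]-270)*7),round((u[1]-150)*7))
for n,X in (('tip',T+76*z),('tip+20',T+96*z),('headbot',T-25*z),('headtop',T-55*z),('M567',np.array([567,22.3,174])),('M570',np.array([570,22.3,174])),('M570 20',np.array([570,19,174]))):
    print(n,f(proj(p,X)),g(projw(w,X)))
t=0.436;b=np.array([-np.sin(t),0.0106,np.cos(t)])
for M in ([567,22.3,174],[569,22.5,174]):
  d=T+76*z-np.array(M);al=d@b;print(al,R.T@(d-al*b))
E
```

```text
tip (262, 326) (351, 365)
tip+20 (279, 357) (351, 327)
headbot (170, 159) (352, 665)
headtop (141, 106) (353, 815)
M567 (275, 369) (324, 336)
M570 (282, 368) (342, 333)
M570 20 (284, 372) (343, 354)
23.237543194050257 [ 4.05598373 -2.27725633  0.00655048]
24.080057315155496 [ 2.24862871 -2.02483626  0.00526875]
```

Call:
servo_tool([
  [0.004,-0.002,-0.009,0,0,0],
  [0.004,0,-0.009,0,0,0],
  [0,0,0,0,0,0],
])

```text
time: 13.75
ee_pos: [536.6, 23.0, 245.4]
ee_rot: [[0.907, -0.026, 0.421], [-0.024, -1.0, -0.012], [0.421, 0.001, -0.907]]
contact_force: [-0.4, -0.7, -1.1]
finger_gap: 0.272
```

```bash
cat > st.py <<'E'
from h import *
def st():
    s=monitor.state();T=s['ee_pos'];R=s['ee_rot']
    print(round(s['time'],2),'T',np.round(T,1),'Ftool',np.round(R.T@s['contact_force'],1),'tq',np.round(s['ft_torque'],2),'gap',round(s['finger_gap'],3),'tip',np.round(T+76*R[:,2],1),'tilt',round(float(np.arccos(-R[2,2])),3))
    t=0.436;b=np.array([-np.sin(t),0.0106,np.cos(t)]);d=T+76*R[:,2]-np.array([568.5,22.5,174]);al=d@b
    print('along',round(float(al),1),'perp tool',np.round(R.T@(d-al*b),1)); return s
E
python3 - <<'E'
from st import *
st()
p=grab('wrist','w10'); crop(p['pixels'],270,150,370,240,7,'w10c')
E
```

```text
13.75 T [536.6  23.  245.4] Ftool [-0.8  0.7  0.8] tq [-0.04  0.54 -0.03] gap 0.272 tip [568.6  22.1 176.5] tilt 0.435
along 2.2 perp tool [ 1.1  0.4 -0. ]
```

View pics/w10c.png

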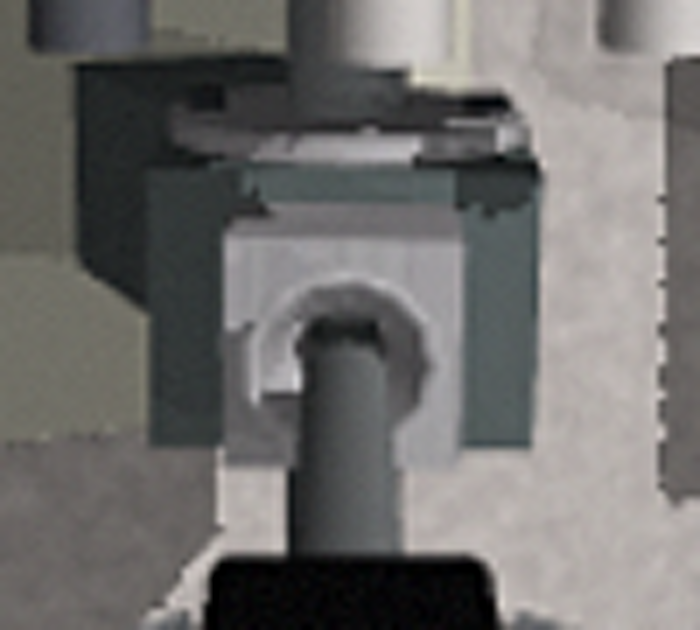

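Call:
servo_tool([
  [0.002,0,-0.0045,0,0,0],
  [0.002,0,-0.0045,0,0,0],
  [0,0,0,0,0,0],
])

```text
time: 14.1
ee_pos: [540.8, 23.2, 237.2]
ee_rot: [[0.906, -0.026, 0.422], [-0.024, -1.0, -0.011], [0.422, 0.0, -0.907]]
contact_force: [0.1, 0.5, -0.7]
finger_gap: 0.272
```

```bash
python3 -c "from st import *; st()"
```

```text
14.1 T [540.8  23.2 237.2] Ftool [-0.2 -0.5  0.7] tq [-0.06  0.58  0.05] gap 0.272 tip [572.8  22.4 168.3] tilt 0.435
along -7.0 perp tool [ 1.5  0.  -0. ]
```

Call:
servo_tool([
  [0.0021,0,-0.0045,0,0,0],
  [0.0021,0,-0.0045,0,0,0],
  [0,0,0,0,0,0],
])

```text
time: 14.4
ee_pos: [544.9, 23.2, 228.1]
ee_rot: [[0.906, -0.026, 0.421], [-0.024, -1.0, -0.011], [0.422, 0.0, -0.907]]
contact_force: [-0.7, -0.5, -0.2]
finger_gap: 0.278
```

```bash
python3 -c "from st import *; st()"
```

```text
14.4 T [544.9  23.2 228.1] Ftool [-0.7  0.5 -0.1] tq [-0.12  0.87 -0.05] gap 0.278 tip [576.9  22.3 159.2] tilt 0.435
along -17.0 perp tool [ 1.4 -0.  -0. ]
```

Call:
servo_tool([
  [0.0021,0,-0.0045,0,0,0],
  [0.0021,0,-0.0045,0,0,0],
  [0,0,0,0,0,0],
])

```text
time: 14.7
ee_pos: [549.1, 23.1, 219.1]
ee_rot: [[0.906, -0.026, 0.422], [-0.024, -1.0, -0.011], [0.422, 0.0, -0.907]]
contact_force: [-1.9, -0.2, -2.4]
finger_gap: 0.269
```

```bash
python3 - <<'E'
from st import *
st()
p=grab('wrist','w11'); crop(p['pixels'],270,150,370,240,7,'w11c')
q=grab('side','s11'); crop(cv2.convertScaleAbs(q['pixels'],alpha=1.5,beta=10),290,130,370,230,7,'s11c')
E
```

```text
14.7 T [549.1  23.1 219.1] Ftool [-2.7  0.3  1.4] tq [-0.16  1.28 -0.05] gap 0.269 tip [581.2  22.3 150.2] tilt 0.435
along -26.9 perp tool [ 1.4 -0.1 -0. ]
```

View pics/w11c.png

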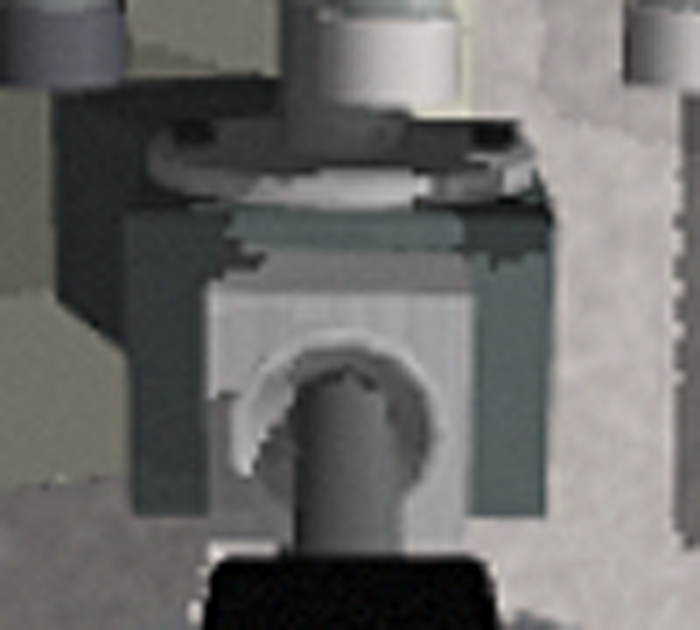

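View pics/s11c.png

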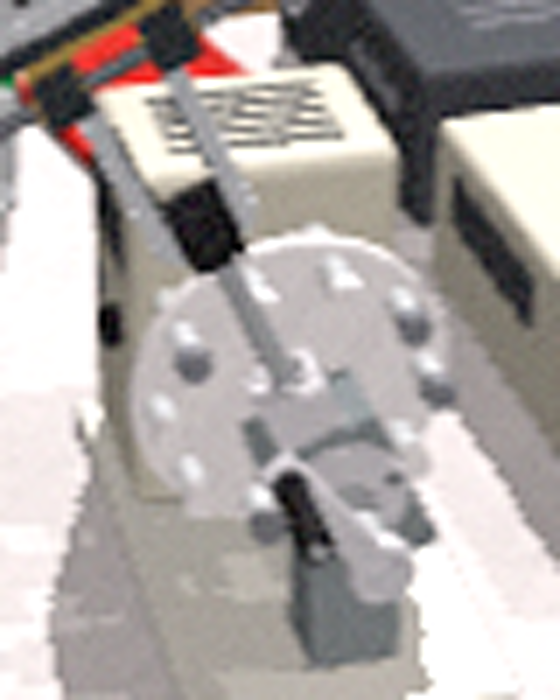

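Call:
servo_tool([
  [0.0015,0,-0.0048,0,0,0],
  [0.0018,0,-0.0046,0,0,0],
  [0.0021,0,-0.0045,0,0,0],
  [0,0,0,0,0,0],
])

```text
time: 15.2
ee_pos: [554.9, 23.3, 205.5]
ee_rot: [[0.906, -0.026, 0.422], [-0.024, -1.0, -0.011], [0.422, 0.0, -0.906]]
contact_force: [1.0, -0.5, -1.2]
finger_gap: 0.274
```

```bash
python3 -c "from st import *; st()"
```

```text
15.2 T [554.9  23.3 205.5] Ftool [0.4 0.5 1.5] tq [-0.22  0.69 -0.01] gap 0.274 tip [587.   22.4 136.6] tilt 0.436
along -41.7 perp tool [ 0.9 -0.4 -0. ]
```

Call:
servo_tool([
  [0,0,0,0,0,0],
  [0,0,0,0,0,0],
  [0,0,0,0,0,0],
  [0,0,0,0,0,0],
  [0,0,0,0,0,0],
], claw=90)

```text
time: 15.7
ee_pos: [554.8, 23.4, 206.2]
ee_rot: [[0.906, -0.026, 0.423], [-0.024, -1.0, -0.01], [0.423, -0.001, -0.906]]
contact_force: [0.8, -0.6, 0.1]
finger_gap: 0.641
```

```bash
python3 - <<'E'
from st import *
st()
p=grab('wrist','w12'); crop(p['pixels'],250,150,390,290,5,'w12c')
q=grab('side','s12'); crop(cv2.convertScaleAbs(q['pixels'],alpha=1.5,beta=10),290,130,370,230,7,'s12c')
E
```

```text
15.7 T [554.8  23.4 206.2] Ftool [0.7 0.6 0.3] tq [-0.06  0.45  0.03] gap 0.641 tip [586.9  22.6 137.3] tilt 0.436
along -41.0 perp tool [ 1.1 -0.6 -0. ]
```

View pics/w12c.png

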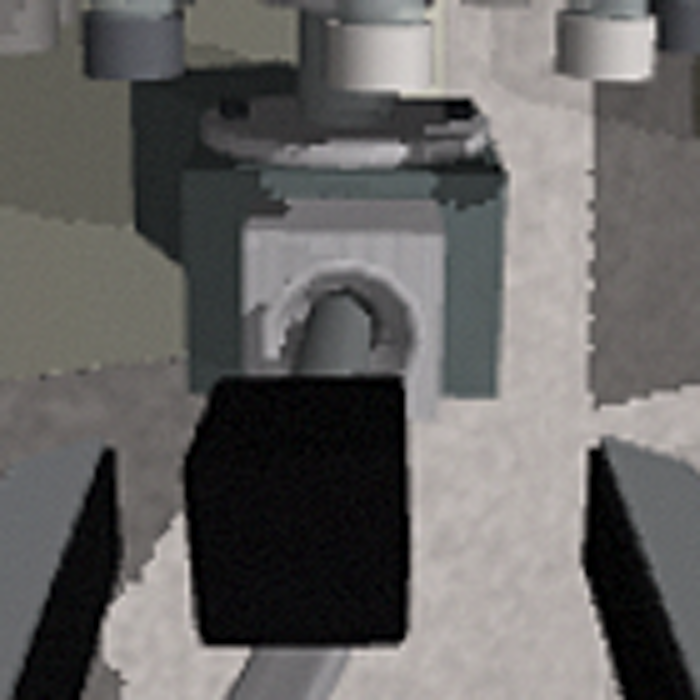

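View pics/s12c.png

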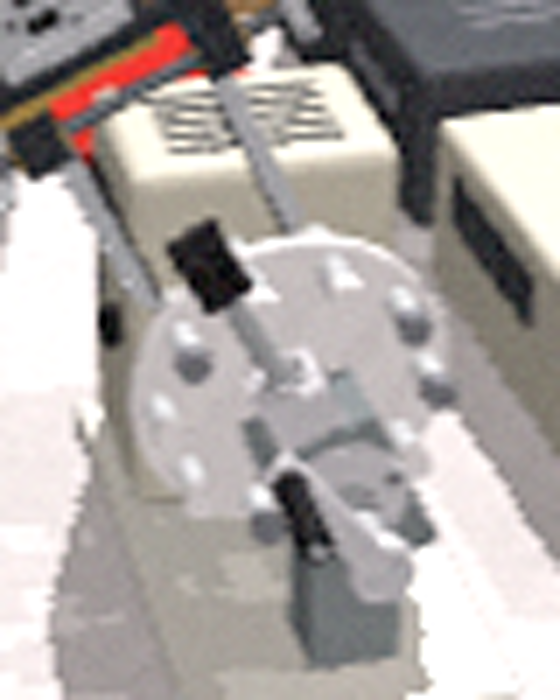

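Call:
servo_tool([
  [-0.02,0,0.043,0,0,0],
  [-0.021,0,0.045,0,0,0],
  [0,-0.01,0.02,0.002,0.11,0],
  [0,-0.02,0,0.002,0.11,0],
  [0.005,-0.03,0,0.002,0.11,0],
])

```text
time: 16.3
ee_pos: [518.9, -35.6, 316.2]
ee_rot: [[0.994, -0.022, 0.106], [-0.022, -1.0, 0.0], [0.106, -0.003, -0.994]]
contact_force: [0.4, 0.1, -2.3]
finger_gap: 0.645
```

Call:
servo_tool([
  [0.01,-0.03,0,0.002,0.106,0],
  [0.015,-0.025,-0.02,0,0,0],
  [0,0,0,0,0,0],
])

```text
time: 16.6
ee_pos: [541.9, -89.8, 291.2]
ee_rot: [[0.999, -0.03, 0.013], [-0.03, -1.0, -0.009], [0.013, 0.008, -1.0]]
contact_force: [-0.9, -0.3, -0.3]
finger_gap: 0.649
```

```bash
python3 - <<'E'
from st import *
s=st(); print(s['ee_rot'],s['q'])
p=grab('wrist','w13'); q=grab('side','s13');t=grab('top','t13'); crop(cv2.convertScaleAbs(q['pixels'],alpha=1.5,beta=10),280,110,380,230,6,'s13c')
for c in(p,q,t): print(mark(c,'pin_head'),mark(c,'pin_tip'),mark(c,'crank_grip'))
E
```

```text
16.6 T [541.9 -89.8 291.2] Ftool [-0.9  0.3  0.3] tq [-0.1   0.09 -0.04] gap 0.649 tip [542.8 -90.5 215.2] tilt 0.015
along 47.0 perp tool [ -2.4 113.6   2.3]
[[ 0.9994663  -0.03006097  0.01278517]
 [-0.02995118 -0.99951355 -0.00869409]
 [ 0.0130403   0.00830652 -0.99988047]] [-0.75972517  0.14964474  0.9147037   1.78401239 -0.11758658  1.25389556
  0.15471158]
[(0.62, [534.0, 21.3, 233.7])] [(0.76, [588.0, 19.9, 131.4])] [(0.74, [542.5, -85.3, 174.1])]
[(0.83, [343.8, -346.5, 117.0]), (0.53, [532.3, 19.4, 231.1])] [(0.84, [339.6, -349.7, 0.6]), (0.72, [583.9, 20.4, 130.7]), (0.66, [515.8, 527.7, -1.5])] [(0.55, [547.8, -84.6, 173.3]), (0.35, [534.2, 22.7, 232.3])]
[(0.54, [535.0, 23.9, 235.2]), (0.45, [342.9, -346.8, 112.7])] [(0.64, [341.2, -343.7, -1.5])] [(0.86, [544.6, -86.9, 176.3])]
```

View pics/w13.png

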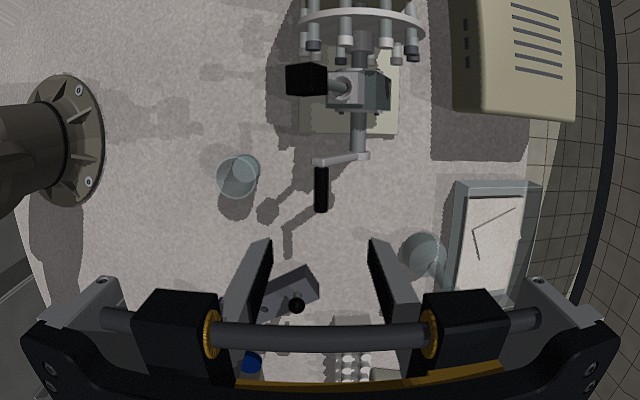

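View pics/s13c.png

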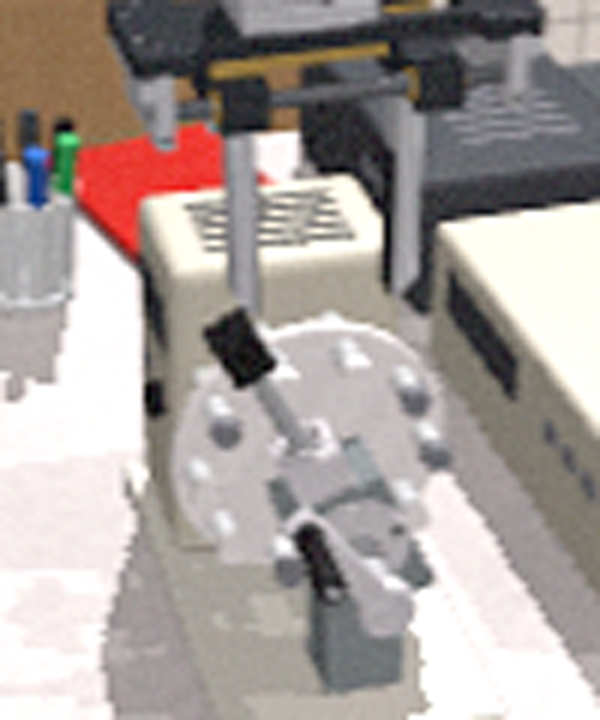

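Call:
servo_tool([
  [0.0015,-0.001,-0.03,0,0.013,0],
  [0,0,-0.045,0,0,0],
  [0,0,-0.045,0,0,0],
  [0,0,-0.03,0,0,0],
  [0,0,-0.008,0,0,0],
])

```text
time: 17.7
ee_pos: [541.2, -87.6, 132.8]
ee_rot: [[1.0, -0.027, -0.001], [-0.027, -1.0, -0.005], [-0.001, 0.005, -1.0]]
contact_force: [0.4, -0.2, 0.2]
finger_gap: 0.646
```

```bash
python3 - <<'E'
from st import *
s=st()
p=grab('wrist','w14'); q=grab('side','s14'); crop(cv2.convertScaleAbs(q['pixels'],alpha=1.5,beta=10),280,110,380,230,6,'s14c');crop(p['pixels'],220,100,420,300,4,'w14c')
E
```

```text
17.7 T [541.2 -87.6 132.8] Ftool [ 0.4  0.2 -0.2] tq [0.02 0.06 0.07] gap 0.646 tip [541.2 -88.   56.8] tilt 0.005
along -95.9 perp tool [-64.8 111.1  31. ]
```

View pics/w14c.png

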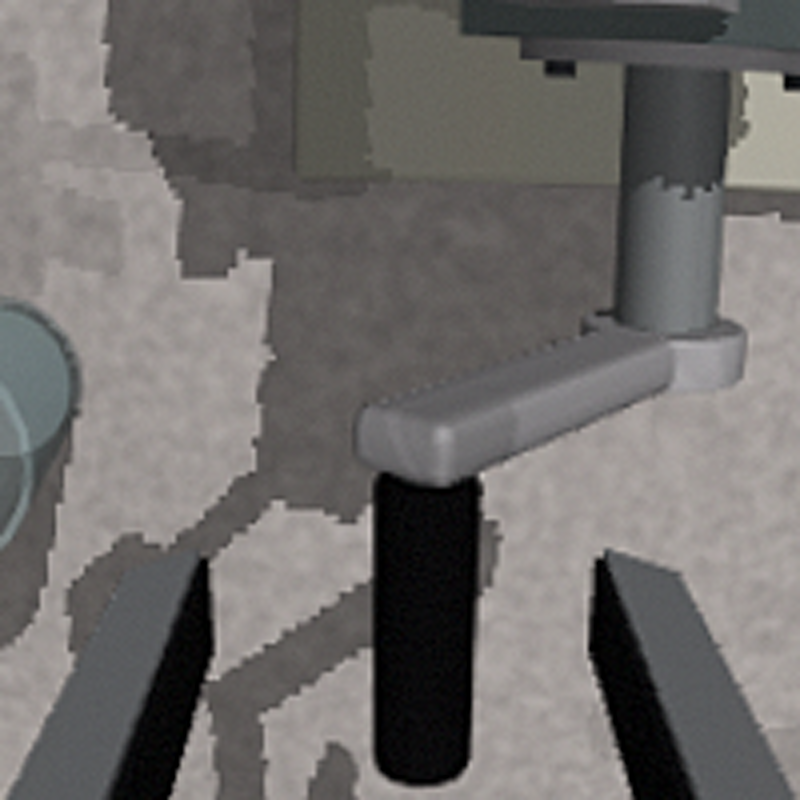

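View pics/s14c.png

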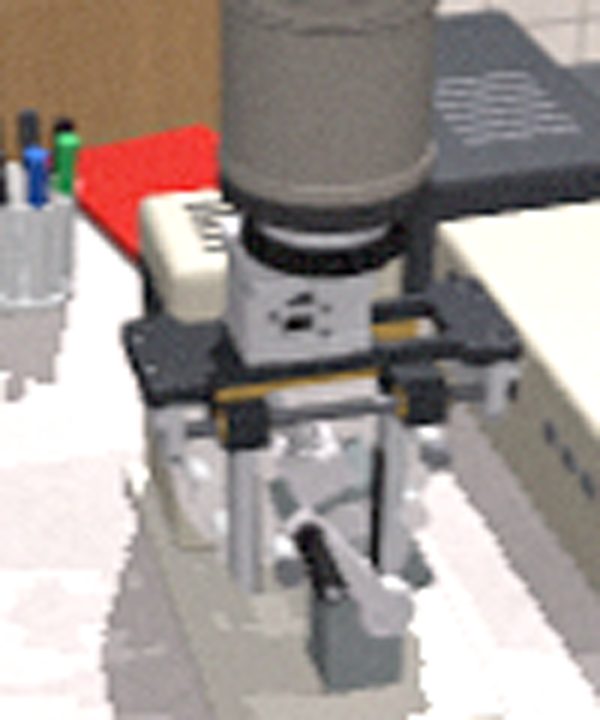

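Call:
servo_tool([
  [0.0035,0,0,0,0,0],
  [0,0,0,0,0,0],
  [0,0,0,0,0,0],
  [0,0,0,0,0,0],
  [0,0,0,0,0,0],
], claw=255, force=10)

```text
time: 18.3
ee_pos: [546.6, -87.7, 135.8]
ee_rot: [[1.0, -0.027, 0.004], [-0.026, -1.0, -0.004], [0.004, 0.004, -1.0]]
contact_force: [-0.2, -0.5, -0.1]
finger_gap: 0.258
```

Call:
servo_tool([
  [0,0,0,0,0,0],
  [0,0,0,0,0,0],
])

```text
time: 18.5
ee_pos: [546.2, -87.8, 135.5]
ee_rot: [[1.0, -0.027, 0.002], [-0.027, -1.0, -0.004], [0.003, 0.004, -1.0]]
contact_force: [-2.8, 0.4, 4.5]
finger_gap: 0.169
```

```bash
python3 - <<'E'
from st import *
s=st()
p=grab('wrist','w15');crop(p['pixels'],220,100,420,300,4,'w15c')
E
```

```text
18.5 T [546.2 -87.8 135.5] Ftool [-2.8 -0.3 -4.5] tq [ 0.14  0.8  -0.05] gap 0.169 tip [546.4 -88.1  59.5] tilt 0.005
along -95.6 perp tool [-59.6 111.1  28.1]
```

View pics/w15c.png

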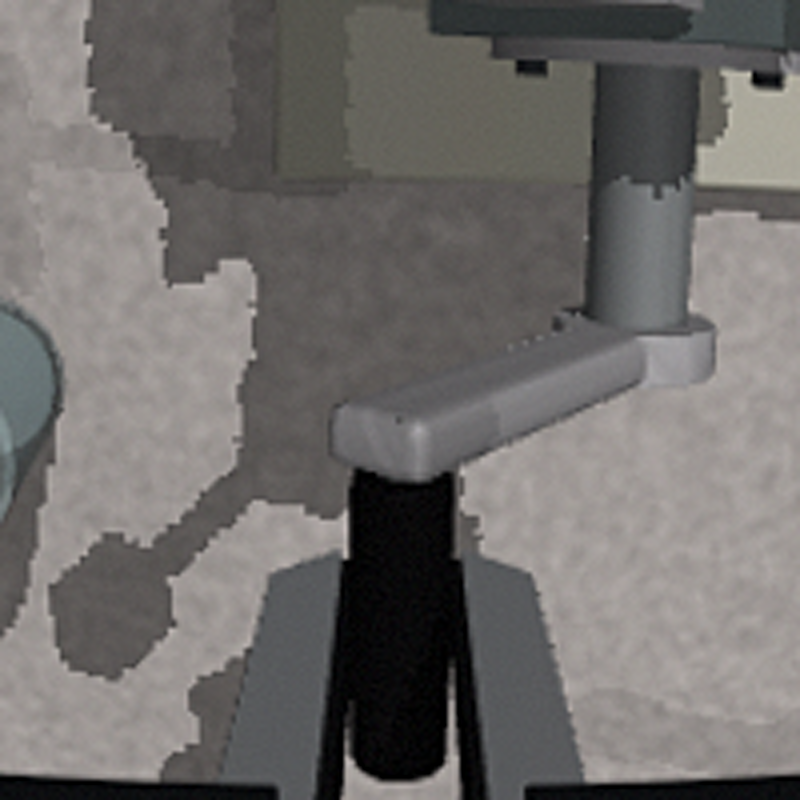

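Call:
servo_tool([
  [0.0064,0,0.0045,0,0,0],
  [0.0068,0,0.0038,0,0,0],
  [0.0071,0,0.0031,0,0,0],
  [0.0075,0,0.0024,0,0,0],
  [0.0076,0,0.0016,0,0,0],
])

```text
time: 19.05
ee_pos: [582.1, -89.0, 150.6]
ee_rot: [[1.0, -0.027, 0.002], [-0.027, -1.0, -0.006], [0.002, 0.006, -1.0]]
contact_force: [-1.7, -5.5, -9.6]
finger_gap: 0.167
```

```bash
cat >> st.py <<'E'
def crank():
    s=monitor.state();T=s['ee_pos']; print(round(s['time'],2),np.round(T,1),'F',np.round(s['contact_force'],1),'gap',round(s['finger_gap'],3),'a~',round(float(np.arcsin((T[0]-592.7)/75)),3),'zexp',round(float(135.5-173.9+115+75*np.sqrt(1-((T[0]-592.7)/75)**2)),1))
E
python3 -c "
from st import *
crank()"
```

```text
19.05 [582.1 -89.  150.6] F [-1.7 -5.5 -9.6] gap 0.167 a~ -0.142 zexp 150.8
```

Call:
servo_tool([
  [0.004,0.001,-0.001,0,0,0],
  [0.004,0,0.0002,0,0,0],
  [0.004,0,0,0,0,0],
  [0,0,0,0,0,0],
])

```text
time: 19.45
ee_pos: [595.1, -89.0, 150.5]
ee_rot: [[1.0, -0.028, 0.004], [-0.028, -1.0, -0.007], [0.005, 0.007, -1.0]]
contact_force: [1.1, -10.2, -0.4]
finger_gap: 0.163
```

```bash
python3 - <<'E'
from st import *
crank()
q=grab('side','s16'); crop(cv2.convertScaleAbs(q['pixels'],alpha=1.5,beta=10),280,110,380,230,6,'s16c')
p=grab('wrist','w16');crop(p['pixels'],220,20,420,220,4,'w16c')
print(mark(p,'pin_head'))
E
```

```text
19.45 [595.1 -89.  150.5] F [  1.1 -10.2  -0.4] gap 0.163 a~ 0.032 zexp 151.6
[(0.96, [532.2, 24.1, 232.3])]
```

View pics/w16.png

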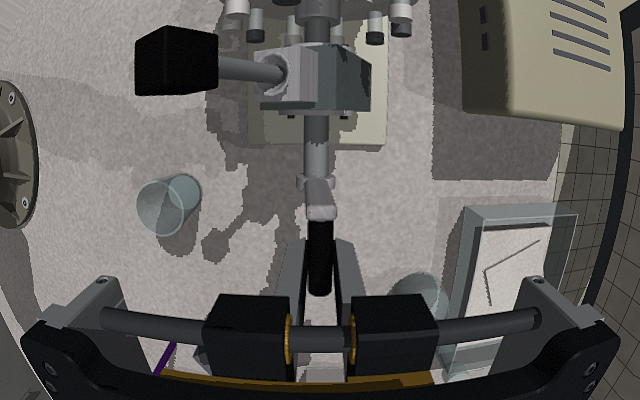

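View pics/s16c.png

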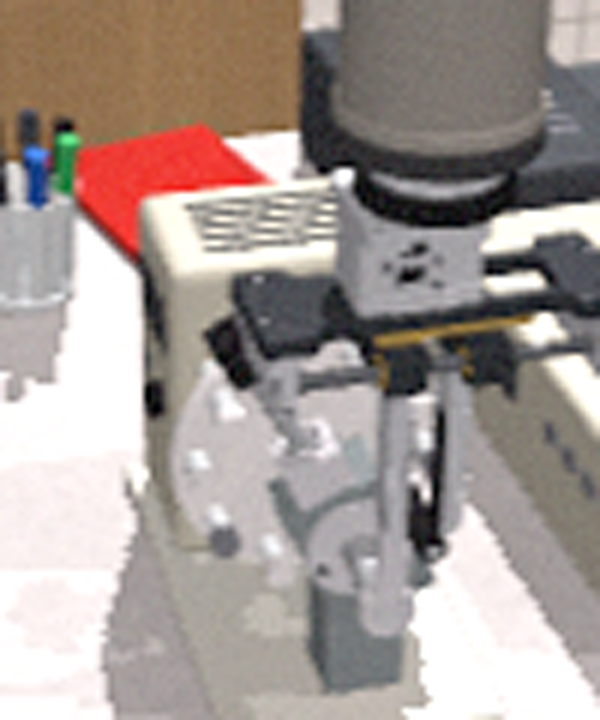

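Call:
servo_tool([
  [0.004,-0.002,-0.0003,0,0,0],
  [0.004,0,-0.0005,0,0,0],
  [0.004,0,-0.0007,0,0,0],
  [0,0,0,0,0,0],
])

```text
time: 20.0
ee_pos: [607.3, -89.5, 148.8]
ee_rot: [[1.0, -0.027, 0.004], [-0.027, -1.0, -0.006], [0.005, 0.006, -1.0]]
contact_force: [1.9, -5.8, 2.4]
finger_gap: 0.164
```

```bash
python3 - <<'E'
from st import *
crank()
p=grab('wrist','w17')
print(mark(p,'pin_head'))
E
```

```text
20.0 [607.3 -89.5 148.8] F [ 1.9 -5.8  2.4] gap 0.164 a~ 0.196 zexp 150.2
[(0.72, [553.9, 21.6, 199.2])]
```

Call:
servo_tool([
  [0,0,0,0,0,0],
  [0,0,0,0,0,0],
  [0,0,0,0,0,0],
  [0,0,0,0,0,0],
  [0,0,0,0,0,0],
], claw=110)

```text
time: 20.6
ee_pos: [605.9, -88.6, 148.5]
ee_rot: [[1.0, -0.026, 0.003], [-0.026, -1.0, -0.004], [0.003, 0.004, -1.0]]
contact_force: [-0.2, -0.6, -0.1]
finger_gap: 0.549
```

```bash
python3 - <<'E'
from st import *
crank()
q=grab('side','s18'); crop(cv2.convertScaleAbs(q['pixels'],alpha=1.5,beta=10),280,110,380,230,6,'s18c')
p=grab('wrist','w18')
print(mark(p,'pin_head'),mark(q,'pin_head'),mark(p,'pin_tip'),mark(p,'guide_mouth'))
E
```

```text
20.6 [605.9 -88.6 148.5] F [-0.2 -0.6 -0.1] gap 0.549 a~ 0.177 zexp 150.4
[(0.72, [554.3, 21.1, 196.2])] [(0.77, [345.7, -345.1, 113.9]), (0.64, [554.7, 20.2, 196.3]), (0.21, [595.1, 21.1, 2.2])] [] [(0.91, [563.2, 26.0, 176.2])]
```

View pics/w18.png

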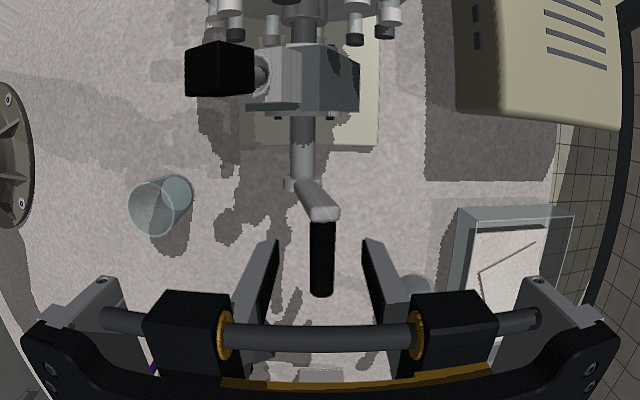

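View pics/s18c.png

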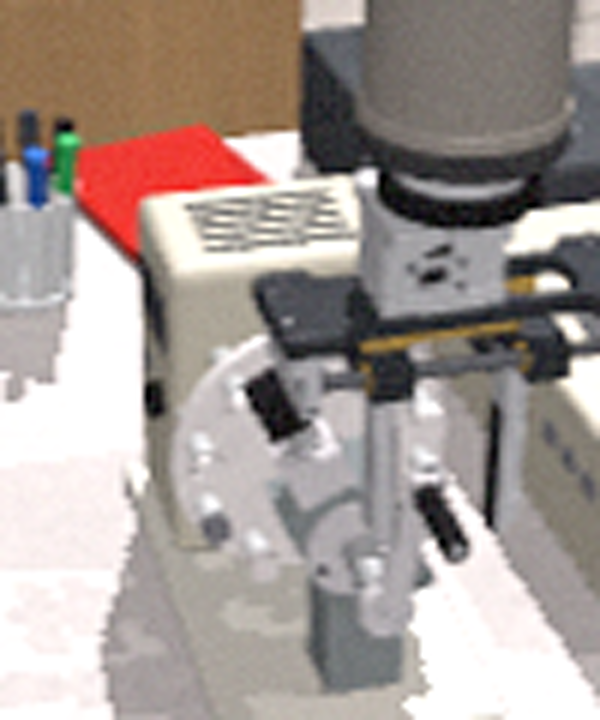

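Call:
servo_tool([
  [0,0,0.02,0,0,0],
  [0,0,0.045,0,0,0],
  [0,0,0.05,0,0,0],
  [-0.01,0.01,0.03,0,0,0],
  [-0.015,0.02,0,0,-0.1,0],
])

```text
time: 21.4
ee_pos: [585.2, -61.6, 297.4]
ee_rot: [[0.995, -0.029, 0.1], [-0.029, -1.0, -0.009], [0.1, 0.006, -0.995]]
contact_force: [0.1, 0.6, 0.6]
finger_gap: 0.565
```

Call:
servo_tool([
  [-0.015,0.025,0,-0.003,-0.11,0],
  [-0.015,0.025,0,-0.003,-0.11,0],
  [-0.015,0.03,0,-0.003,-0.11,0],
  [0,0,0,0,0,0],
  [0,0,0,0,0,0],
], claw=255, force=40)

```text
time: 21.9
ee_pos: [544.1, -0.2, 293.6]
ee_rot: [[0.941, -0.034, 0.336], [-0.029, -0.999, -0.021], [0.336, 0.01, -0.942]]
contact_force: [-0.3, -0.5, 0.1]
finger_gap: 0.176
```

```bash
cat >> st.py <<'E'
def push(M=np.array([568,22.3,174])):
    s=monitor.state();T=s['ee_pos'];R=s['ee_rot'];t=0.436;b=np.array([-np.sin(t),0.0106,np.cos(t)]);d=T-M;al=d@b
    print(round(s['time'],2),'T',np.round(T,1),'Ftool',np.round(R.T@s['contact_force'],1),'gap',round(s['finger_gap'],3),'along',round(float(al),1),'perp tool',np.round(R.T@(d-al*b),1),'z',np.round(R[:,2],3))
E
python3 - <<'E'
from st import *
push()
q=grab('side','s19'); crop(cv2.convertScaleAbs(q['pixels'],alpha=1.5,beta=10),280,110,380,230,6,'s19c')
p=grab('wrist','w19');crop(p['pixels'],240,120,400,300,4,'w19c')
print(mark(p,'pin_head'),mark(q,'pin_head'),mark(p,'guide_mouth'),mark(q,'guide_mouth'))
E
```

```text
21.9 T [ 5.441e+02 -2.000e-01  2.936e+02] Ftool [-0.2  0.5 -0.2] gap 0.176 along 118.2 perp tool [29.4 23.  -2.4] z [ 0.336 -0.021 -0.942]
[(0.96, [555.1, 23.1, 198.4])] [(0.81, [343.9, -347.9, 115.9]), (0.59, [557.1, 18.9, 195.7])] [(0.73, [567.5, 24.4, 172.8])] [(0.74, [565.9, 24.0, 174.8])]
```

View pics/w19c.png

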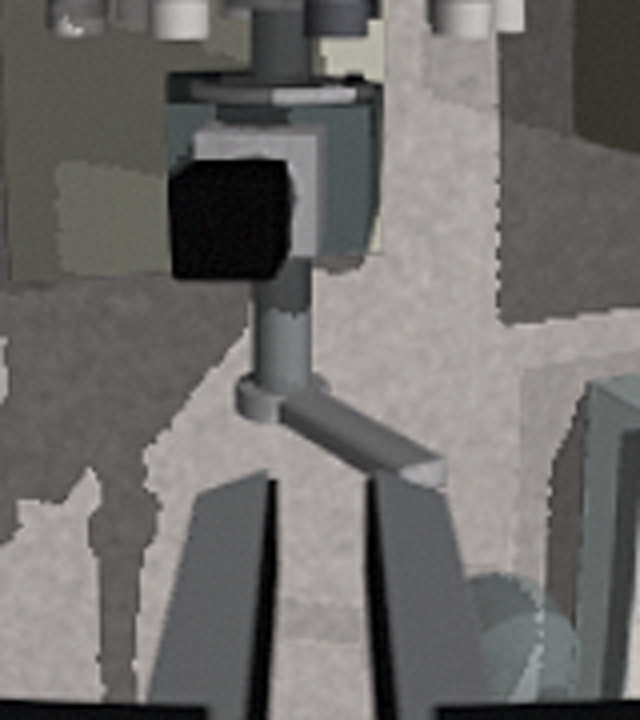

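View pics/s19c.png

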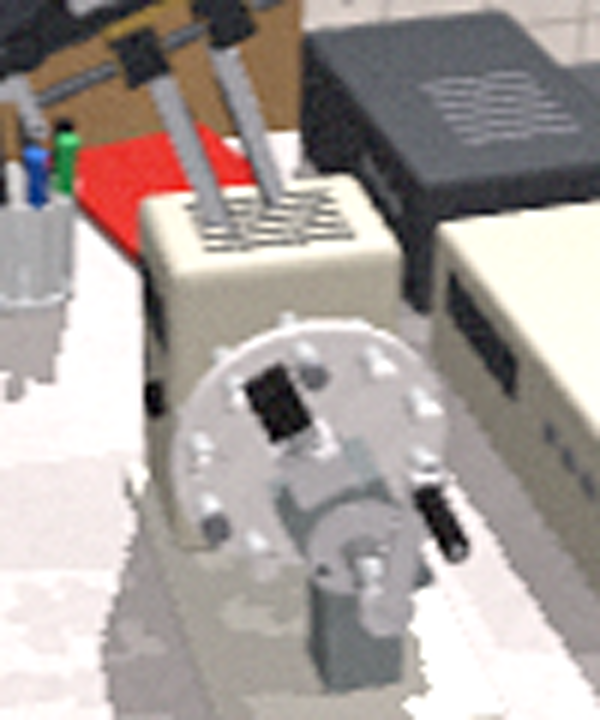

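Call:
servo_tool([
  [-0.003,0.012,-0.01,0.011,-0.094,0],
  [-0.0025,0.0115,-0.01,0,0,0],
  [0,0,-0.036,0,0,0],
  [0,0,0,0,0,0],
])

```text
time: 22.6
ee_pos: [537.3, 21.5, 233.5]
ee_rot: [[0.908, -0.037, 0.417], [-0.033, -0.999, -0.017], [0.418, 0.001, -0.909]]
contact_force: [-0.4, -0.7, 0.9]
finger_gap: 0.005
```

```bash
python3 - <<'E'
from st import *
push()
p=grab('wrist','w20');crop(p['pixels'],240,120,400,300,4,'w20c')
E
```

```text
22.6 T [537.3  21.5 233.5] Ftool [ 0.   0.7 -1. ] gap 0.005 along 66.9 perp tool [-2.7  1.6  0. ] z [ 0.417 -0.017 -0.909]
```

View pics/w20c.png

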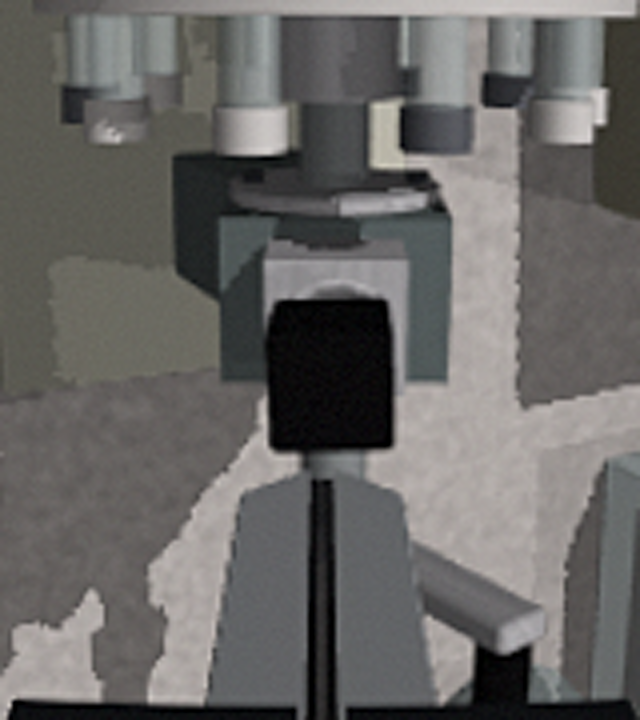

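Call:
servo_tool([
  [0.0023,0.0015,0.001,0,0,0],
  [0.0085,0,-0.018,0,0,0],
  [0.007,0,-0.0155,0,0,0],
  [0,0,0,0,0,0],
])

```text
time: 23.05
ee_pos: [557.7, 23.9, 204.6]
ee_rot: [[0.906, -0.037, 0.422], [-0.034, -0.999, -0.015], [0.422, -0.001, -0.907]]
contact_force: [-0.0, -0.6, 1.1]
finger_gap: 0.001
```

```bash
python3 - <<'E'
from st import *
push()
p=grab('wrist','w21');crop(p['pixels'],240,120,400,300,4,'w21c')
E
```

```text
23.05 T [557.7  23.9 204.6] Ftool [ 0.5  0.6 -1. ] gap 0.001 along 32.1 perp tool [ 3.5 -1.4 -0. ] z [ 0.422 -0.015 -0.907]
```

View pics/w21c.png

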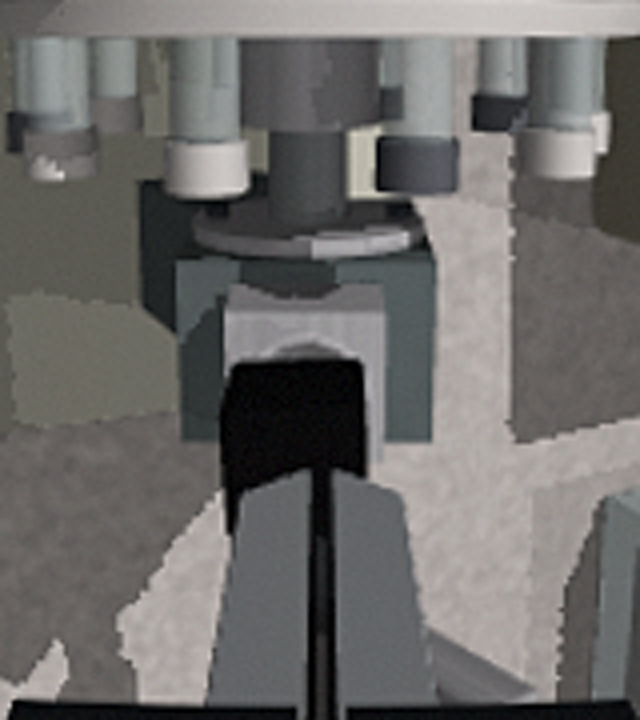

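Call:
servo_tool([
  [-0.003,0,-0.0014,0,0,0],
  [0.0021,0,-0.0045,0,0,0],
  [0.0021,0,-0.0045,0,0,0],
  [0,0,0,0,0,0],
])

```text
time: 23.5
ee_pos: [558.2, 24.1, 193.9]
ee_rot: [[0.906, -0.037, 0.422], [-0.034, -0.999, -0.013], [0.422, -0.002, -0.907]]
contact_force: [0.7, -0.3, 0.3]
finger_gap: 0.004
```

```bash
python3 - <<'E'
from st import *
push()
E
```

```text
23.5 T [558.2  24.1 193.9] Ftool [ 0.8  0.3 -0. ] gap 0.004 along 22.2 perp tool [-0.6 -1.5 -0. ] z [ 0.422 -0.013 -0.907]
```

Call:
servo_tool([
  [0.0017,0,-0.0036,0,0,0],
  [0.0013,0,-0.0027,0,0,0],
  [0,0,0,0,0,0],
])

```text
time: 23.8
ee_pos: [561.1, 24.1, 187.5]
ee_rot: [[0.906, -0.037, 0.422], [-0.034, -0.999, -0.014], [0.422, -0.002, -0.907]]
contact_force: [-0.2, -0.1, -0.2]
finger_gap: 0.01
```

```bash
python3 - <<'E'
from st import *
push()
E
```

```text
23.8 T [561.1  24.1 187.5] Ftool [-0.3  0.1  0.1] gap 0.01 along 15.1 perp tool [-0.6 -1.6 -0. ] z [ 0.422 -0.014 -0.907]
```

Not yet touching; continue in small steps.

Call:
servo_tool([
  [0.0013,0,-0.0027,0,0,0],
  [0.0008,0,-0.0018,0,0,0],
  [0,0,0,0,0,0],
])

```text
time: 24.1
ee_pos: [563.2, 24.1, 183.1]
ee_rot: [[0.906, -0.037, 0.422], [-0.034, -0.999, -0.014], [0.422, -0.002, -0.907]]
contact_force: [0.1, 0.4, 0.4]
finger_gap: 0.006
```

```bash
python3 - <<'E'
from st import *
push()
E
```

```text
24.1 T [563.2  24.1 183.1] Ftool [ 0.2 -0.4 -0.3] gap 0.006 along 10.3 perp tool [-0.6 -1.6 -0. ] z [ 0.422 -0.014 -0.907]
```

Call:
servo_tool([
  [0.0008,0,-0.0018,0,0,0],
  [0.0008,0,-0.0018,0,0,0],
  [0,0,0,0,0,0],
])

```text
time: 24.4
ee_pos: [565.2, 24.3, 180.0]
ee_rot: [[0.906, -0.036, 0.423], [-0.034, -0.999, -0.013], [0.423, -0.003, -0.906]]
contact_force: [-2.7, 0.2, 4.6]
finger_gap: 0.006
```

```bash
python3 - <<'E'
from st import *
push()
p=grab('wrist','w22');crop(cv2.convertScaleAbs(p['pixels'],alpha=2,beta=20),240,120,400,300,4,'w22c')
q=grab('side','s22'); crop(cv2.convertScaleAbs(q['pixels'],alpha=1.5,beta=10),300,140,360,200,10,'s22c')
E
```

```text
24.4 T [565.2  24.3 180. ] Ftool [-0.5 -0.1 -5.3] gap 0.006 along 6.6 perp tool [-0.1 -1.9 -0. ] z [ 0.423 -0.013 -0.906]
```

View pics/w22c.png

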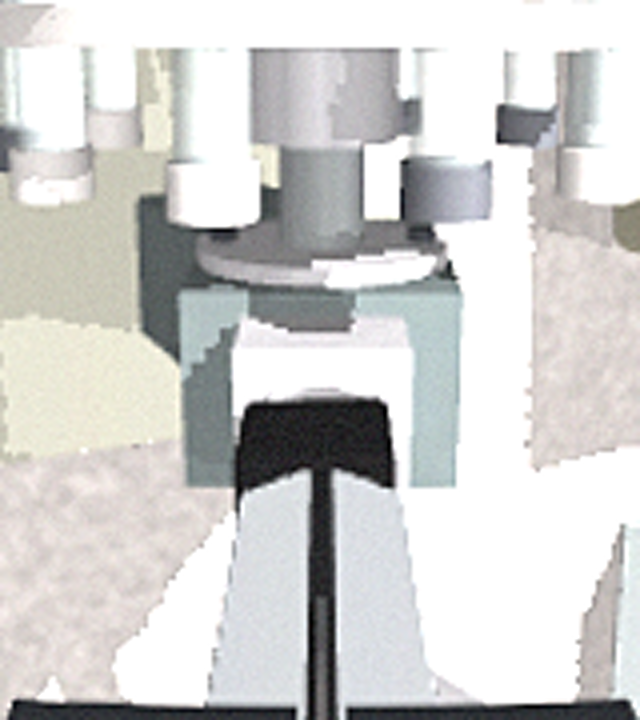

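View pics/s22c.png

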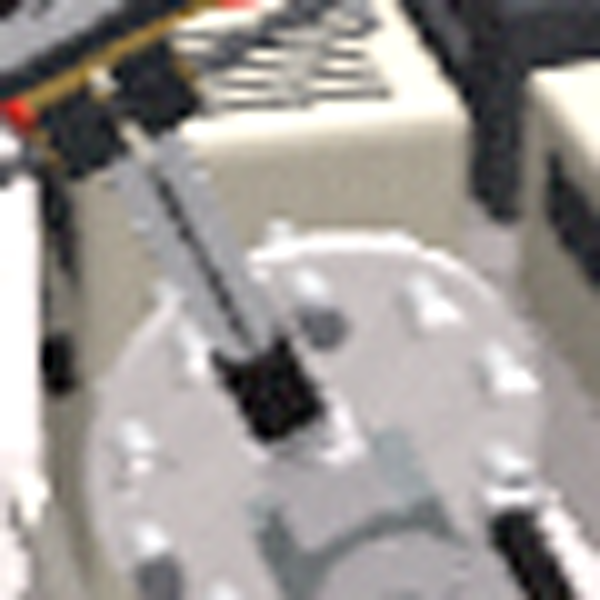

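Call:
servo_tool([
  [0.0008,0,-0.0018,0,0,0],
  [0.0008,0,-0.0018,0,0,0],
  [0,0,0,0,0,0],
])

```text
time: 24.8
ee_pos: [566.7, 24.2, 176.3]
ee_rot: [[0.906, -0.036, 0.422], [-0.034, -0.999, -0.013], [0.423, -0.003, -0.906]]
contact_force: [-2.3, -0.5, 4.7]
finger_gap: 0.007
```

```bash
python3 -c "
from st import *
push()"
```

```text
24.8 T [566.7  24.2 176.3] Ftool [-0.   0.6 -5.2] gap 0.007 along 2.7 perp tool [-0.2 -1.9 -0. ] z [ 0.422 -0.013 -0.906]
```

Call:
servo_tool([
  [0.0008,0,-0.0018,0,0,0],
  [0.0008,0,-0.0018,0,0,0],
  [0,0,0,0,0,0],
])

```text
time: 25.1
ee_pos: [568.4, 24.3, 172.8]
ee_rot: [[0.906, -0.036, 0.423], [-0.034, -0.999, -0.013], [0.423, -0.003, -0.906]]
contact_force: [-1.4, 0.7, 4.7]
finger_gap: 0.007
```

```bash
python3 -c "
from st import *
push()"
```

```text
25.1 T [568.4  24.3 172.8] Ftool [ 0.7 -0.7 -4.9] gap 0.007 along -1.3 perp tool [-0.2 -2.  -0. ] z [ 0.423 -0.013 -0.906]
```

Moving at about 5 N; keep going until the force rises.

Call:
servo_tool([
  [0.0008,0,-0.0018,0,0,0],
  [0.0004,0,-0.0009,0,0,0],
  [0,0,0,0,0,0],
])

```text
time: 25.4
ee_pos: [569.6, 24.4, 171.0]
ee_rot: [[0.906, -0.037, 0.422], [-0.035, -0.999, -0.012], [0.423, -0.004, -0.906]]
contact_force: [-33.7, -2.3, 48.3]
finger_gap: 0.004
```

```bash
python3 -c "
from st import *
push()"
```

```text
25.4 T [569.6  24.4 171. ] Ftool [-10.1   3.3 -58. ] gap 0.004 along -3.4 perp tool [ 0.2 -2.1 -0. ] z [ 0.422 -0.012 -0.906]
```

Call:
servo_tool([
  [-0.0013,0,0.0027,0,0,0],
  [-0.004,0,0.009,0,0,0],
  [-0.015,0,0.033,0,0,0],
  [-0.02,0,0.043,0,0,0],
  [0,0,0,0,0,0],
])

```text
time: 25.9
ee_pos: [529.6, 24.6, 263.0]
ee_rot: [[0.903, -0.036, 0.428], [-0.037, -0.999, -0.008], [0.428, -0.008, -0.904]]
contact_force: [-0.2, 1.5, 0.0]
finger_gap: 0.004
```

```bash
python3 - <<'E'
from st import *
push()
p=grab('wrist','w23');q=grab('side','s23');t=grab('top','t23'); crop(cv2.convertScaleAbs(q['pixels'],alpha=1.5,beta=10),300,140,360,200,10,'s23c');crop(p['pixels'],240,120,400,300,4,'w23c')
for c in(p,q,t): print(mark(c,'pin_head'),mark(c,'guide_mouth'),mark(c,'spare'))
E
```

```text
25.9 T [529.6  24.6 263. ] Ftool [-0.2 -1.5 -0.1] gap 0.004 along 96.9 perp tool [ 2.7 -1.3  0. ] z [ 0.428 -0.008 -0.904]
[] [(0.56, [563.2, 24.8, 173.9]), (0.19, [596.5, 18.2, 112.9])] [(0.5, [726.4, -248.9, 1.2])]
[(0.74, [342.5, -347.9, 117.4]), (0.53, [561.9, 23.3, 187.7])] [(0.57, [567.4, 23.0, 174.7])] [(0.4, [503.0, -308.2, 8.9])]
[(0.55, [341.1, -350.4, 110.9])] [(0.78, [565.1, 27.4, 173.2])] [(0.57, [494.3, -307.9, 10.4]), (0.21, [566.8, 23.6, 173.8])]
```

View pics/w23c.png

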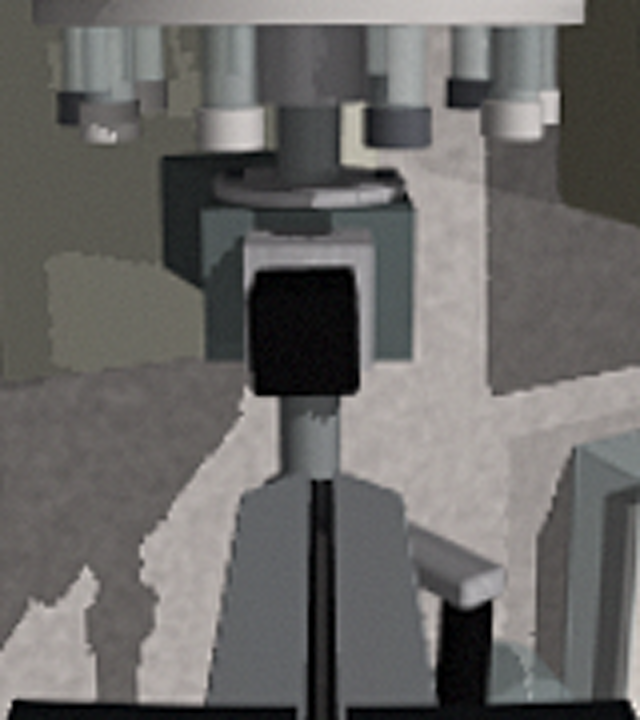

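View pics/s23c.png

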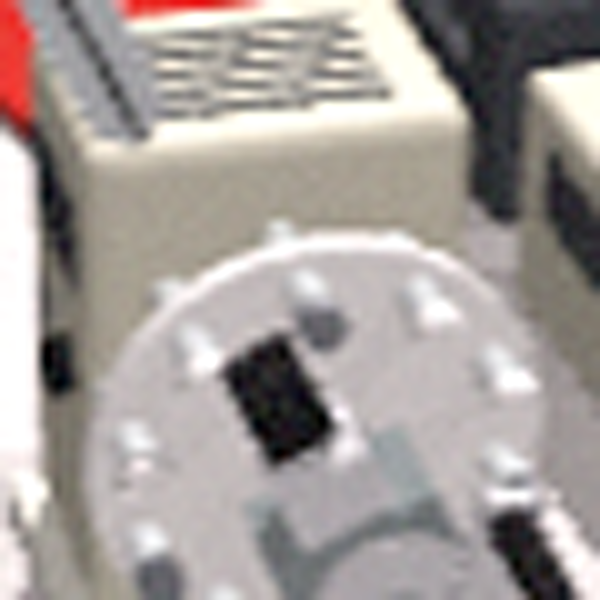

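```bash
python3 - <<'E'
from st import *
p=grab('wrist','w24'); t=0.436
Rg=np.array([[np.cos(t),0,-np.sin(t)],[0,1,0],[np.sin(t),0,np.cos(t)]])
Rg=cv2.Rodrigues(np.array([0,0,-.025]))[0]@Rg
g=lambda u:(round((u[0]-240)*4),round((u[1]-120)*4))
for M in ([568,22.3,174],[570.5,22.3,174]):
  M=np.array(M)
  P=lambda x,y,z:g(projw(p,M+Rg@np.array([x,y,z])))
  print('neck +y edge',P(-17,17,0),P(17,17,0))
  for h in (0,3,6,12): print(h,'head bottom +y',P(-13,13,h),P(13,13,h),'top +y',P(-13,13,h+30),'top -y',P(-13,-13,h+30),P(13,-13,h+30))
crop(cv2.convertScaleAbs(p['pixels'],alpha=3,beta=30),290,170,350,230,10,'w24c')
E
```

```text
neck +y edge (253, 249) (388, 247)
0 head bottom +y (269, 264) (372, 263) top +y (264, 294) top -y (267, 401) (377, 400)
3 head bottom +y (269, 267) (373, 266) top +y (263, 298) top -y (266, 406) (378, 405)
6 head bottom +y (268, 269) (373, 268) top +y (263, 301) top -y (266, 410) (378, 409)
12 head bottom +y (267, 275) (374, 274) top +y (262, 308) top -y (264, 419) (380, 418)
neck +y edge (262, 247) (397, 246)
0 head bottom +y (278, 263) (381, 261) top +y (274, 293) top -y (276, 400) (387, 398)
3 head bottom +y (278, 265) (382, 264) top +y (273, 296) top -y (276, 404) (387, 403)
6 head bottom +y (277, 268) (382, 267) top +y (273, 300) top -y (276, 408) (388, 407)
12 head bottom +y (277, 274) (383, 273) top +y (272, 307) top -y (275, 417) (389, 416)
```

View pics/w24c.png

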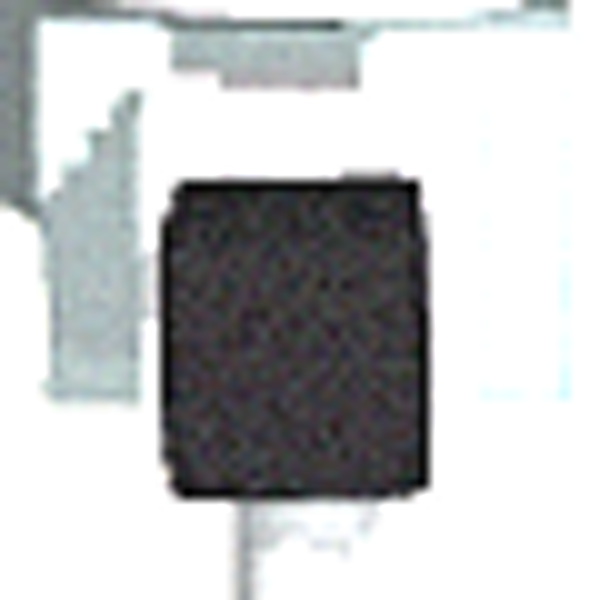

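```bash
python3 - <<'E'
from h import *
t=grab('top','t25'); print(mark(t,'beaker',1),mark(t,'flask',1),mark(t,'jar',1),mark(t,'markers',1),mark(t,'spare',1))
E
```

```text
[(0.7, [422.4, -90.4, 2.7])] [(0.86, [724.5, -250.6, 0.9])] [(0.82, [394.3, -452.8, 1.9])] [(0.57, [512.1, 524.3, -3.3])] [(0.73, [424.1, -89.4, 1.9])]
```

View pics/t25.png

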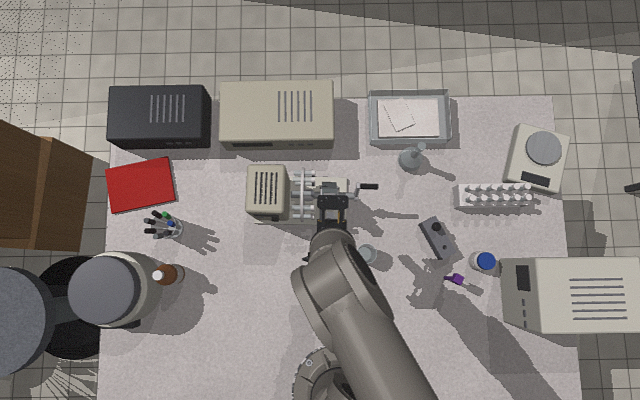

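The top view shows the bystanders where they stood: beaker (367,254), flask (412,158), jar (485,262). The spare is still in the holder at about (436,226), and the gripper is clear.

```bash
python3 -c "
from station import job
print(job.job_done())"
```

```text
the job is handed in; nothing more can be done
None
```

I handed the job in at about 26 s on the robot's clock, with the lock pin pushed home in the guide and the gripper clear. No verdict is reported.

**What I did**
- **Pin:** I gripped it by its head, lifted it out, tilted it 25 degrees and lowered it about 41 mm into the guide. I let go and it stood on the shaft, head about 68 mm out.
- **Crank:** I swung it from about -0.67 to about 0.2 rad. The pin dropped there, with its tip about 87 mm down by the network's reading of the head.
- **Push home:** I pushed the head with shut fingers. It moved about 11 mm at 5 N and then hit a hard stop, and I backed off about 100 mm.

**Last checks**
- **Seating:** the side view puts the head centre about 15 mm from the mouth, which is home. The wrist view agrees with the head sitting on the mouth.
- **Bystanders:** in the last top view the beaker, flask, jar and markers were within a few mm of where they started. The bottle I judged only from the picture.
- **Spare pin:** it still shows in the holder in the picture.

**What disagreed**
- **Short fingers:** they end about 30 mm short of the stated TCP. My first grasp closed above the head, so I corrected for that and grasped again.
- **Push force:** it peaked at about 58 N at the stop, well above the suggested 10 N. It was fingertip contact, and the wrist limit is 120 N.
- **Guide mouth position:** measurements spread over about 5 mm along x between cameras, so I aligned with the wrist camera.
- **Spare pin, last network check:** it reported the beaker instead of the spare pin, so I relied on the picture for that one. The side and top readings just before, after the push, still put it in the holder.

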